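Clear the bath surround onto the narrow ledge

ROBOT

A 6-joint arm with a two-finger parallel gripper is mounted at the origin on the work surface. World frame = base frame: x ahead of the robot, y to its left, z up, the work surface at z = 0. Lengths are in mm, angles in rad, forces in N, time in s.
With the tool pointing down it reaches from about 275 to 750 mm from the base axis. Payload 10.2 kg.
Tool frame: the origin (TCP) lies at the centre of the arm's flange, where the gripper is bolted on; the fingertips stand ctrl.tip_reach ahead of it and the grasp point (between the pads) lies 155 mm ahead of it (ctrl.tip_reach is the distance from the TCP to the fingertips, in mm); z points along the fingers, y is the direction in which the jaws open and shut (so a half turn about z gives the same grasp; the last joint's range is limited). The gripper opens to 85 mm and grips with 20 to 120 N. Pads are 22 mm wide; open, the fingers measure 114 mm over their backs; the gripper's body (76 mm by 85 mm) begins 54 mm behind the grasp point. The pads swing forward as they close: fully open they stand 13 mm farther back than shut.
Start: joints at [-1.352, 0.313, 1.498, -0, 1.331, -0.223], TCP at [224.462, -474.604, 404.694] pointing down, gripper open.
Joint ranges: [-2.94, 2.94], [-0.97, 2.17], [0.19, 2.56], [-1.23, 4.37], [0.02, 3.11], [-2.88, 2.88]. Speed limits (rad/s): [2.39, 2.39, 3.01, 3.14, 3.14, 3.14].

INTERFACE

Orientations are given as a unit quaternion [w, x, y, z].
In Python, from rig import ctrl, viewer gives the robot as it stands.
- The arm moves only by the tool drive_tool, never from a script. Its argument "rows" is a list that holds one entry, the list of rows, each a list of 6 numbers: the shift along the world's x, y, z normalised to -1 to 1, where 1 is 0.1 m, then the turn, a rotation vector about the world's x, y, z normalised to -1 to 1, where 1 is 90 degrees. A call has 1 to 10 rows; each row is the pose to reach, as a shift and turn from the pose measured when the call began; what a row does not reach only later rows make up. A row lasts 1/8 s, in which the tool goes at most 62.5 mm and 10.7 degrees, less where a joint would pass 70% of its speed; a pose out of reach is approached as far as the arm can. A call with a number of a shift or a turn outside -1 to 1 is refused whole. A call with a gripper value outside its range is refused whole. "fingers" is the opening, from -1 (shut) to 1 (fully open), set as the call begins (left out, the last holds). The fingers move at their own pace and stop on an object; "force" is the grip in N (left out, the last holds). Time passes only in rows, so rows that repeat a pose let the fingers close. It gives the time, the measured TCP pose, the force and the opening at its end, in the units of the state.
- ctrl.sense(): the state, without advancing time (a new reading comes with each control period).
- viewer.capture(name): name is "scene" or "top" or "wrist"; returns the picture (480x640x3 uint8, red, green, blue); there is no depth.
- viewer.calibration(name): a dict with "mtx" (3x3 intrinsics, pixels), "extrinsics" (4x4, takes a point from camera to world coordinates). Camera axes: x right, y up, looking along -z (the intrinsics and any distortion apply to the point x, -y, -z); pixel columns grow to the right and rows downward; lengths in mm; the calibration is good to about 2 mm. A picture is of the moment at which its call begins: read the wrist's pose just before it. calibration takes no time and is no camera call; for the wrist camera it gives the pose at the moment of the call.
- ctrl.finish_job(): hands the job in, once; it reports no verdict.
The state is a dict: "time_s": time; "joints": joint angles; "dq": joint speeds; "tau": joint torques, N m; "eef_pos": TCP position; "ee_rot": TCP orientation; "force": force on the tool from outside, world axes, zero at the start; "wrist_torque": the same for the moment, N m; "grip_width": opening from 0.0 (shut) to 1.0 (fully open).
Only numpy, scipy, OpenCV 4.12 (cv2) and the standard library are available. Lean on these libraries where they do the work, as an engineer would, in place of code of your own. Each camera call takes 0.05 s, during which the arm holds its last target.

TASK

Tidy the bath surround: lay the soap that was left on the black ledge flat on its sloping dish, long side along the lip; rest the razor by its handle in both forks of its stand; and stand every bottle and jar upright along the middle of the narrow ledge in neat single rows, all the tall bottles on the half of the ledge nearer the soap dish and all the low jars on the half nearer the razor stand, side by side with no more than about a finger or two's width (30 mm) between one and the next of its kind. Leave the pump dispenser, the mug and the flat tin where they are.

Things in the scene. Friction and masses are not known exactly. Their poses are not given: they have to be found in the camera images.
- ledge: Fixed black steel rack: narrow board 60 mm deep (x), 400 mm long (y), 8 mm thick, on three legs, open beneath. Origin at surface level under its middle; board top 70 mm up. A divider plate (4 mm thick, 45 mm high above the board) stands across the board at y = 0 and parts it into two halves. x points away from the robot, y to the robot's left, turned up to 0.12 rad.
- dish_pad: Sloping plate of the white soap dish, fixed: 80 mm up the slope (x: up and away from the robot, 0.35 rad above level), 104 mm across (y). Origin mid of its upper face, 40 mm above the surface; z square to it. Lip 6 mm thick, 9 mm high along the low edge (x = -40 to -34 mm). Left or right of the robot; the razor stand is on the other side. Turned up to 0.3 rad.
- cradle: Steel razor stand, fixed: base 100 x 70 x 8 mm, two posts at x = -30 and +30 mm, each topped by an open 90 degree V fork (8 mm thick along x, mouth 42 mm wide across y; bottom of the V 50 mm, tips about 71 mm above the surface). Origin at surface level under its middle; x points away from the robot, turned up to 0.3 rad.
- cradle_seat (a point): Point midway between the two V forks, 61.3 mm above the surface, where the centre line of the razor's handle comes to lie.
- soap: Bar of cream-coloured soap, 48 (its x) x 75 (its y) x 26 mm (its z), 110 g; origin at the centre of its underside. Starts lying on the narrow ledge, long side along it. Its two broad faces are alike.
- razor: Safety razor lying flat on the surface: black round handle, 16 mm diameter, along its x axis from x = -68 to +42 mm; steel head at the +x end, 14 x 40 x 16 mm (x, y, z) about x = +49 mm. Origin at the underside, 8 mm below the handle's centre line, near the balance point. 50 g.
- razor_mid (a point): Point on the centre line of the razor's handle, right above the razor's origin: the balance point.
- bottle1: Tall toiletry bottle (white, white cap, paper label): straight round body 48 mm diameter up to 96 mm height, then a shoulder and a cap of 26 mm diameter; 130 mm high in all, 180 g or so. Origin at the centre of its underside, z up. Stands on the surface between robot and ledge. May be absent.
- bottle2: Tall toiletry bottle (amber, black cap, paper label): straight round body 48 mm diameter up to 96 mm height, then a shoulder and a cap of 26 mm diameter; 124 mm high in all, 180 g or so. Origin at the centre of its underside, z up. Stands on the surface between robot and ledge. May be absent.
- bottle3: Tall toiletry bottle (white, grey cap and label): straight round body 48 mm diameter up to 96 mm height, then a shoulder and a cap of 26 mm diameter; 127 mm high in all, 180 g or so. Origin at the centre of its underside, z up. Stands on the surface between robot and ledge. May be absent.
- jar1: Low cream jar (white, white lid): round, 50 mm diameter, 55 mm high, 120 g or so. Origin at the centre of its underside, z up. Stands on the surface between robot and ledge. May be absent.
- jar2: Low cream jar (amber, black lid): round, 50 mm diameter, 60 mm high, 120 g or so. Origin at the centre of its underside, z up. Stands on the surface between robot and ledge. May be absent.
- jar3: Low cream jar (white, metal lid): round, 50 mm diameter, 50 mm high, 120 g or so. Origin at the centre of its underside, z up. Stands on the surface between robot and ledge. May be absent.
- pump: Bystander: white pump dispenser, 64 mm diameter, 140 mm high, beyond the ledge. Origin at the centre of its underside.
- mug: Bystander: white mug with a toothbrush, 72 mm diameter, 90 mm high (brush to 185 mm), beyond the ledge. Origin at the centre of its underside.
- tin: Bystander: flat aluminium tin, 70 mm diameter, 30 mm high, near the robot's right. Origin at the centre of its underside.
There are look-alikes about, which are no part of the job. Leave any green or red look-alike of the bottle1 alone. Leave any pink look-alike of the bottle3 alone.

How it is judged (in metres and radians):
At the end, for the whole second after the job is handed in: Bottles and jars upright (0.08 rad) on the ledge, within 12 mm of its middle line, each kind on its own half, 90 mm at most from centre to centre; soap flat on the dish, within 16 mm along, 18 mm across; razor in both forks, within 0.12 rad and 18 mm of its seat; all at rest (x of bottle1 in the frame of ledge between -0.012 and 0.012 m and z of bottle1 in the frame of ledge between 0.064 and 0.076 m and y of bottle1 in the frame of ledge between -0.195 and 0.195 m and angle between each of bottle1, bottle2, bottle3, jar1, jar2, jar3's own z axis and vertical below 0.08 rad and linear speed of each of bottle1, bottle2, bottle3, jar1, jar2, jar3, soap, razor below 0.03 m/s and (horizontal distance between bottle1 and bottle2 below 0.09 m or horizontal distance between bottle1 and bottle3 below 0.09 m) and x of bottle2 in the frame of ledge between -0.012 and 0.012 m and z of bottle2 in the frame of ledge between 0.064 and 0.076 m and y of bottle2 in the frame of ledge between -0.195 and 0.195 m and (horizontal distance between bottle2 and bottle1 below 0.09 m or horizontal distance between bottle2 and bottle3 below 0.09 m) and x of bottle3 in the frame of ledge between -0.012 and 0.012 m and z of bottle3 in the frame of ledge between 0.064 and 0.076 m and y of bottle3 in the frame of ledge between -0.195 and 0.195 m and (horizontal distance between bottle3 and bottle1 below 0.09 m or horizontal distance between bottle3 and bottle2 below 0.09 m) and x of jar1 in the frame of ledge between -0.012 and 0.012 m and z of jar1 in the frame of ledge between 0.064 and 0.076 m and y of jar1 in the frame of ledge between -0.195 and 0.195 m and (horizontal distance between jar1 and jar2 below 0.09 m or horizontal distance between jar1 and jar3 below 0.09 m) and x of jar2 in the frame of ledge between -0.012 and 0.012 m and z of jar2 in the frame of ledge between 0.064 and 0.076 m and y of jar2 in the frame of ledge between -0.195 and 0.195 m and (horizontal distance between jar2 and jar1 below 0.09 m or horizontal distance between jar2 and jar3 below 0.09 m) and x of jar3 in the frame of ledge between -0.012 and 0.012 m and z of jar3 in the frame of ledge between 0.064 and 0.076 m and y of jar3 in the frame of ledge between -0.195 and 0.195 m and (horizontal distance between jar3 and jar1 below 0.09 m or horizontal distance between jar3 and jar2 below 0.09 m) and ((world y of dish_pad above 0 m and y of each of bottle1, bottle2, bottle3 in the frame of ledge above 0.015 m and y of each of jar1, jar2, jar3 in the frame of ledge below -0.015 m) or (world y of dish_pad below 0 m and y of each of bottle1, bottle2, bottle3 in the frame of ledge below -0.015 m and y of each of jar1, jar2, jar3 in the frame of ledge above 0.015 m)) and x of soap in the frame of dish_pad between -0.016 and 0.016 m and y of soap in the frame of dish_pad between -0.018 and 0.018 m and z of soap in the frame of dish_pad between -0.005 and 0.031 m and angle between the z axis of soap and the z axis of dish_pad, either way round below 0.1 rad and angle between the y axis of soap and the y axis of dish_pad, either way round below 0.2 rad and distance between razor_mid and cradle_seat below 0.018 m and angle between the x axis of razor and the x axis of cradle, either way round below 0.12 rad and y of razor_mid in the frame of cradle between -0.007 and 0.007 m and z of razor_mid in the frame of cradle between 0.0553 and 0.0673 m); the robot touches nothing.
It fails at once if the pump (bystander) is pushed more than 30 mm or tipped (distance of pump from where it was at the start of the episode above 0.03 m or angle between pump's own z axis and vertical above 0.35 rad).
It fails at once if the mug (bystander) is pushed more than 30 mm or tipped (distance of mug from where it was at the start of the episode above 0.03 m or angle between mug's own z axis and vertical above 0.35 rad).
It fails at once if the tin (bystander) is pushed more than 30 mm or tipped (distance of tin from where it was at the start of the episode above 0.03 m or angle between tin's own z axis and vertical above 0.35 rad).
Of bottle1, bottle2, bottle3, jar1, jar2, jar3 only 4 to 6 are there at a start; the rules pass over those that are not, and their reading is None.
At some moment in a run one of soap, razor may be knocked a few centimetres aside while the robot is not near it.
It also fails if it takes over 210 s, if anything falls off the work surface, if the arm or the gripper's body presses on something with over 40 N, if the wrist force passes 120 N, or if a joint passes its speed limit or range.

## Working session

There is one attempt and no reset: what is moved stays moved. The work goes in short steps, Python scripts to look and compute and a tool call to move; the robot and the scene stay as the last step left them, time stands still between calls to the robot, and variables do not carry over. Pictures are saved under pics/ and viewed, and the job is handed in when it is done.

Besides the shell and the picture viewer there is one more tool, called after "Emit:" in YAML: its name, and indented under it one key for each argument. drive_tool: Moves the arm, as the interface text tells. Scaled input: -1 to 1 covers 0.1 m each way for a shift and 90 degrees each way for a turn. Its arguments: {"type":"object","properties":{"rows":{"type":"array","items":{"type":"array","items":{"type":"array","items":{"type":"number"}}}},"fingers":{"type":"number"},"force":{"type":"number"}},"required":["rows"]}

```bash
ls; mkdir -p pics; python3 - <<'E'
from rig import ctrl, viewer
import cv2
s=ctrl.sense(); print(s); print(ctrl.tip_reach)
for n in ["scene","top"]:
    im=viewer.capture(n); cv2.imwrite(f"pics/{n}0.png",im[:,:,::-1])
    print(n,viewer.calibration(n))
print(viewer.calibration("wrist"))
E
```

```text
pics
{'time_s': 0.0, 'joints': array([-1.35238779e+00,  3.13428223e-01,  1.49844907e+00, -1.84205110e-05,
        1.33098674e+00, -2.23379603e-01]), 'dq': array([-0.00151188, -0.00106279, -0.00188856,  0.00041515,  0.00113296,
       -0.001324  ]), 'tau': array([ 6.07443098e-05, -4.12264431e+01, -2.59750628e+01, -1.01213657e-04,
        4.04997583e-03,  3.79651340e-05]), 'eef_pos': array([ 224.4547246 , -474.55103835,  404.14156286]), 'ee_rot': array([-6.35712848e-04,  9.75701269e-01,  2.19104152e-01, -7.36523397e-06]), 'force': array([-0.17587158,  0.55925491,  0.41419013]), 'wrist_torque': array([ 0.02455663, -0.00682099, -0.04304619]), 'grip_width': 1.0056261541162255}
173.4
scene {'mtx': array([[538.46003722,   0.        , 317.44952515],
       [  0.        , 538.46003722, 232.15424051],
       [  0.        ,   0.        ,   1.        ]]), 'extrinsics': array([[ 3.93965562e-01, -6.51265646e-01,  6.48570886e-01,
         1.21874549e+03],
       [ 9.18971098e-01,  2.92026925e-01, -2.64976220e-01,
        -2.68565627e+02],
       [-1.68302527e-02,  7.00409405e-01,  7.13542857e-01,
 
[... 453 characters left out ...]
390e+00],
       [ 9.08180939e-03,  8.12789633e-02,  9.96650014e-01,
         1.35195468e+03],
       [ 0.00000000e+00,  0.00000000e+00,  0.00000000e+00,
         1.00000000e+00]])}
{'mtx': array([[407.4685995 ,   0.        , 310.63299801],
       [  0.        , 407.4685995 , 241.65741491],
       [  0.        ,   0.        ,   1.        ]]), 'extrinsics': array([[ 4.27749781e-01,  8.70331190e-01,  2.44036357e-01,
         2.85313206e+02],
       [-9.03896966e-01,  4.12054144e-01,  1.14811398e-01,
        -4.45477044e+02],
       [-6.32251229e-04, -2.69694273e-01,  9.62945792e-01,
         3.73556859e+02],
       [ 0.00000000e+00,  0.00000000e+00,  0.00000000e+00,
         1.00000000e+00]])}
```

View pics/top0.png

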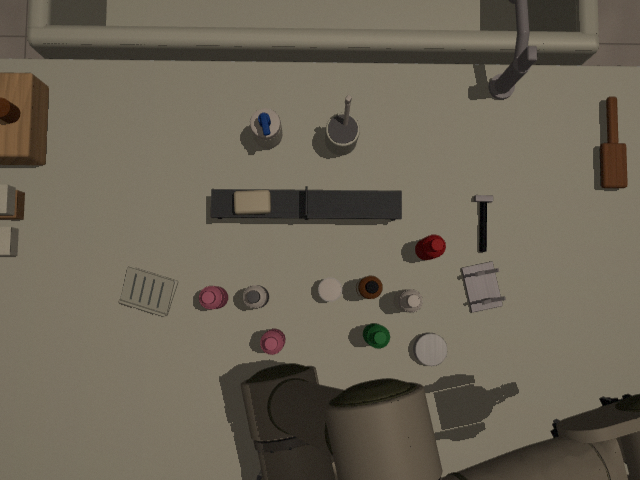

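View pics/scene0.png

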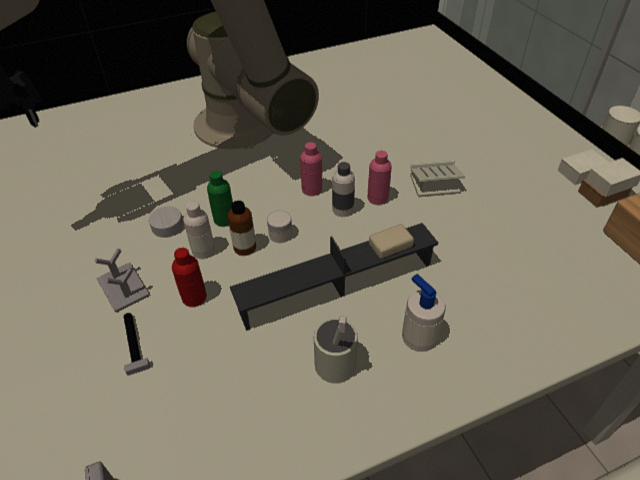

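```bash
cat > h.py <<'E'
import numpy as np, cv2
from rig import ctrl, viewer
def ray(cal,u,v):
    K=cal["mtx"];T=cal["extrinsics"]
    d=np.array([(u-K[0,2])/K[0,0],-(v-K[1,2])/K[1,1],-1.])
    d=T[:3,:3]@d
    return T[:3,3],d
def onz(cal,u,v,z):
    o,d=ray(cal,u,v); return o+d*(z-o[2])/d[2]
def proj(cal,P):
    K=cal["mtx"];T=cal["extrinsics"]
    c=T[:3,:3].T@(np.asarray(P,float)-T[:3,3])
    return np.array([K[0,0]*c[0]/-c[2]+K[0,2],K[1,1]*-c[1]/-c[2]+K[1,2]])
def tri(obs):
    A=np.zeros((3,3));b=np.zeros(3)
    for cal,u,v in obs:
        o,d=ray(cal,u,v);d=d/np.linalg.norm(d);M=np.eye(3)-np.outer(d,d);A+=M;b+=M@o
    return np.linalg.solve(A,b)
def snap(n,name):
    cal=viewer.calibration(n); im=viewer.capture(n)[:,:,::-1].copy(); cv2.imwrite(f"pics/{name}.png",im); return im,cal
def crop(im,x0,y0,x1,y1,k,name):
    cv2.imwrite(f"pics/{name}.png",cv2.resize(im[y0:y1,x0:x1],None,fx=k,fy=k,interpolation=cv2.INTER_CUBIC))
E
python3 - <<'E'
import cv2
from h import crop
t=cv2.imread("pics/top0.png");s=cv2.imread("pics/scene0.png")
crop(t,190,230,460,370,2.9,"c1")
crop(t,100,170,420,340,2.5,"c2")
crop(t,450,180,530,330,4,"c3")
crop(s,140,130,410,310,2.9,"c4")
E
```

```text
(no output)
```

View pics/c1.png

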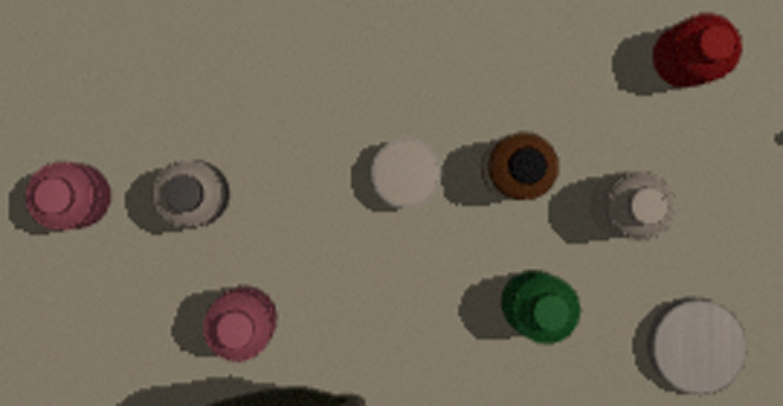

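View pics/c2.png

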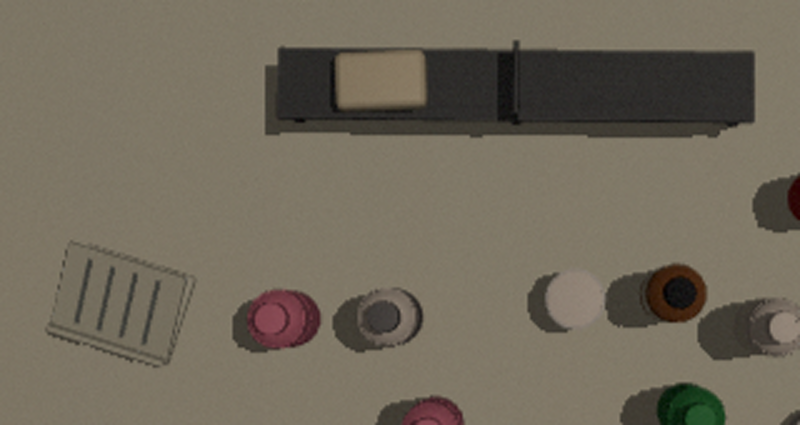

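View pics/c3.png

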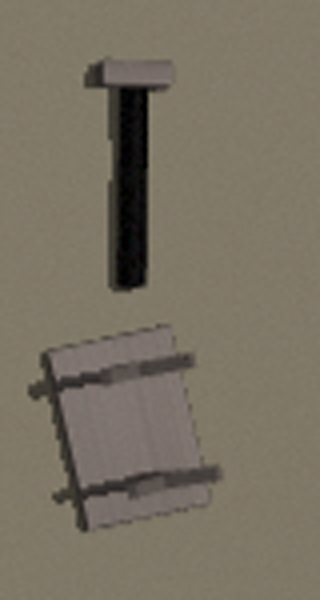

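View pics/c4.png

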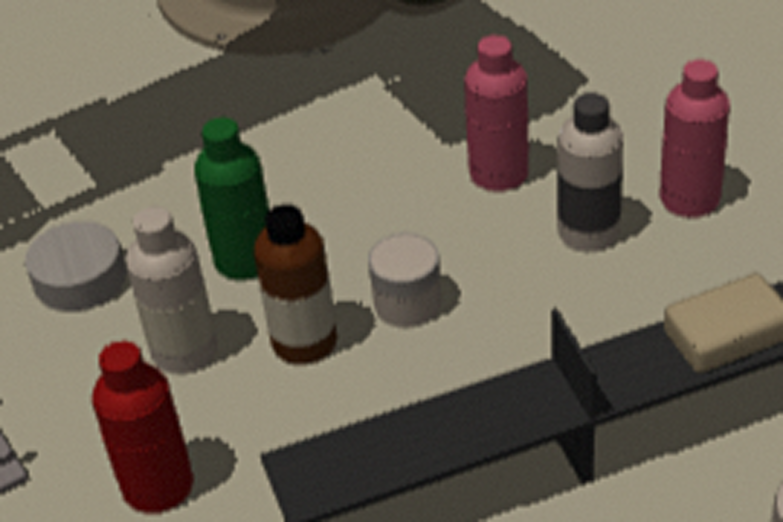

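```bash
python3 - <<'E'
from h import *
t=cv2.imread("pics/top0.png");s=cv2.imread("pics/scene0.png")
ct=viewer.calibration("top");cs=viewer.calibration("scene")
np.set_printoptions(precision=1,suppress=True)
def c1(u,v): return ((u+.5)/2.9-.5+190,(v+.5)/2.9-.5+230)
def c4(u,v): return ((u+.5)/2.9-.5+140,(v+.5)/2.9-.5+130)
for n,a,b,z in [("b1",(649,207),(153,216),130),("b2",(528,166),(285,214),124),("b3",(183,194),(592,103),127),("jar",(406,172),(404,252),55),("pink1",(54,196),(701,71),130),("pink2",(236,330),(495,45),130),("green",(550,313),(221,128),130),("red",(717,43),(121,351),130),("tin",(698,346),(73,248),30)]:
    p=c1(*a);q=c4(*b)
    print(n,np.array(p),onz(ct,*p,z),onz(cs,*q,z),tri([(ct,*p),(cs,*q)]))
hsv=cv2.cvtColor(t,cv2.COLOR_BGR2HSV); g=t.max(2)
# ledge
m=((g<60)).astype(np.uint8); m[:170]=0;m[230:]=0;m[:,:205]=0;m[:,410:]=0
m0=cv2.morphologyEx(m,cv2.MORPH_CLOSE,np.ones((3,3)))
cs_,_=cv2.findContours(m0,0,2);c=max(cs_,key=cv2.contourArea);r=cv2.minAreaRect(c);print("ledge",r)
print(cv2.boxPoints(r))
# razor handle
m=((g<40)).astype(np.uint8); m[:195]=0;m[260:]=0;m[:,:470]=0;m[:,500:]=0
cs_,_=cv2.findContours(m,0,2);c=max(cs_,key=cv2.contourArea);r=cv2.minAreaRect(c);print("handle",r);print(cv2.boxPoints(r))
# soap
print(t[202,252],t[250,150],t[290,330])
E
```

```text
b1 [413.5 301.1] [ 420.3 -197.8  130. ] [ 419.7 -199.6  130. ] [ 420.1 -198.7  130.1]
b2 [371.7 286.9] [ 447.5 -115.8  124. ] [ 447.2 -117.8  124. ] [ 447.2 -116.8  123.7]
b3 [252.8 296.6] [426.2 119.6 127. ] [428.2 116.8 127. ] [425.8 119.  124.6]
jar [329.7 289. ] [443.5 -34.4  55. ] [444.7 -37.4  55. ] [443.2 -35.6  53. ]
pink1 [208.3 297.3] [424.  206.8 130. ] [430.8 202.8 130. ] [423.8 207.5 123.8]
pink2 [271.1 343.5] [334.9  81.9 130. ] [339.8  78.9 130. ] [334.4  81.7 125.6]
green [379.3 337.6] [ 348.2 -130.4  130. ] [ 349.5 -133.5  130. ] [ 347.7 -131.9  128.2]
red [436.9 244.5] [ 532.9 -244.8  130. ] [ 531. -247.  130.] [ 532.5 -245.9  131.1]
tin [430.4 349. ] [ 318.8 -249.9   30. ] [ 314.7 -252.7   30. ] [ 318.7 -251.1   32.8]
ledge ((305.1593322753906, 203.7895050048828), (190.16940307617188, 33.604129791259766), 1.0479766130447388)
[[209.8 218.8]
 [210.4 185.3]
 [400.5 188.7]
 [399.9 222.3]]
handle ((482.5, 226.5), (49.0, 7.0), 90.0)
[[479. 202.]
 [486. 202.]
 [486. 251.]
 [479. 251.]]
[ 95 119 133] [102 120 126] [117 131 143]
```

```bash
python3 - <<'E'
from h import *
ct=viewer.calibration("top");cs=viewer.calibration("scene")
np.set_printoptions(precision=1,suppress=True)
t=cv2.imread("pics/top0.png");s=cv2.imread("pics/scene0.png")
def c2(u,v): return ((u+.5)/2.5-.5+100,(v+.5)/2.5-.5+170)
for p in [(279,47),(754,52),(754,122),(278,121)]: print("ledge",onz(ct,*c2(*p),70))
for p in [(516,41),(516,124)]: print("div",onz(ct,*c2(*p),115))
for p in [(336,54),(425,53),(425,107),(336,109)]: print("soap",onz(ct,*c2(*p),96))
# dish: low edge z=40-40*sin.35=26.3 ; high 53.7
for p,z in [((48,328),26.3+8),((165,363),26.3+8),((195,275),53.7),((72,242),53.7)]: print("dish",onz(ct,*c2(*p),z))
def c3(u,v): return ((u+.5)/4-.5+450,(v+.5)/4-.5+180)
for p in [(44,352),(168,324),(212,500),(86,530)]: print("cradle base",onz(ct,*c3(*p),8))
for p in [(32,390),(194,359),(56,497),(220,471)]: print("forks tips",onz(ct,*c3(*p),71))
for p in [(131,88),(129,289)]: print("handle",onz(ct,*c3(*p),8))
for p in [(86,72),(175,72)]: print("head",onz(ct,*c3(*p),16))
crop(s,80,220,170,390,3.5,"c5"); crop(s,360,140,480,280,4,"c6"); crop(s,220,220,450,330,3.4,"c7")
crop(t,110,255,190,325,8,"c8")
E
```

```text
ledge [651.1 215.9  70. ]
ledge [ 651.2 -182.9   70. ]
ledge [ 592.  -182.8   70. ]
ledge [588.6 215.2  70. ]
div [650.2  16.8 115. ]
div [582.5  16.1 115. ]
soap [641.2 164.7  96. ]
soap [642.9  91.7  96. ]
soap [598.1  91.   96. ]
soap [595.7 163.8  96. ]
dish [414.3 411.7  34.3]
dish [385.7 311.8  34.3]
dish [459.9 284.4  53.7]
dish [486.6 388.2  53.7]
cradle base [ 493.4 -321.3    8. ]
cradle base [ 509.4 -389.3    8. ]
cradle base [ 413.8 -412.     8. ]
cradle base [ 397.  -343.2    8. ]
forks tips [ 470.4 -299.6   71. ]
forks tips [ 487.4 -384.2   71. ]
forks tips [ 415.2 -311.5   71. ]
forks tips [ 429.4 -396.8   71. ]
handle [ 639.3 -370.7    8. ]
handle [ 528.3 -368.2    8. ]
head [ 646.6 -343.8   16. ]
head [ 647.2 -392.7   16. ]
```

View pics/c5.png

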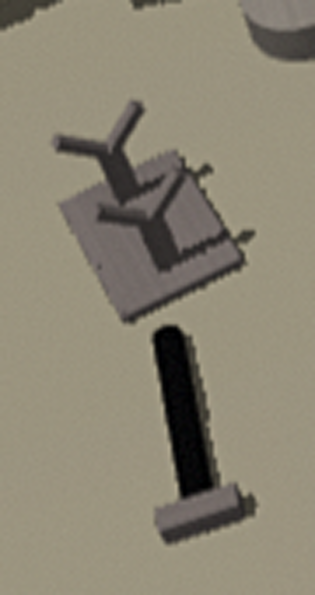

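View pics/c6.png

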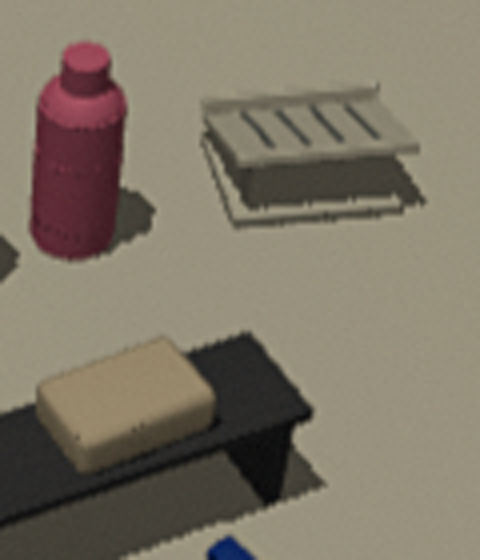

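View pics/c7.png

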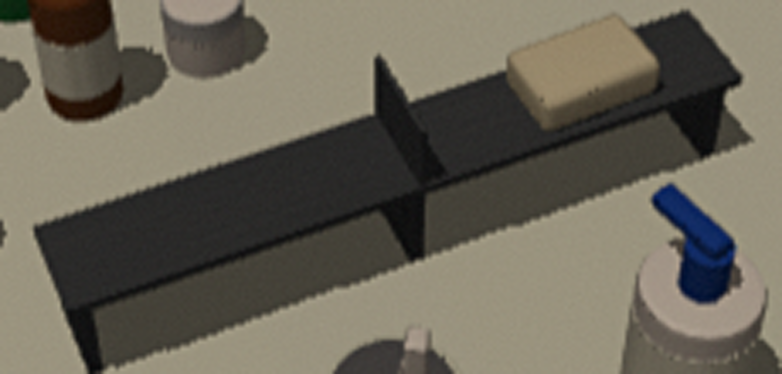

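View pics/c8.png

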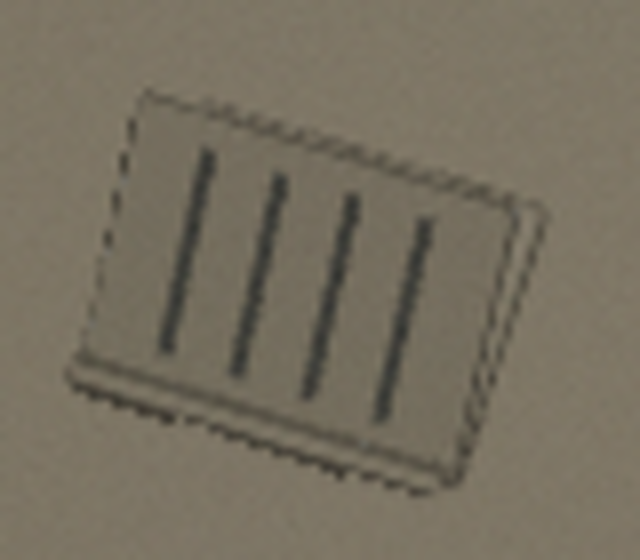

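```bash
python3 - <<'E'
from h import *
ct=viewer.calibration("top");cs=viewer.calibration("scene")
np.set_printoptions(precision=1,suppress=True)
def cc(s,x,y): return lambda u,v: ((u+.5)/s-.5+x,(v+.5)/s-.5+y)
c7=cc(3.4,220,220);c6=cc(4,360,140);c5=cc(3.5,80,220);c8=cc(8,110,255);c3=cc(4,450,180)
for p in [(75,308),(742,80),(687,11),(36,229)]: print("ledge scene",onz(cs,*c7(*p),70))
for p in [(38,387),(168,338),(214,388),(78,448)]: print("soap scene",onz(cs,*c6(*p),96-3))
for n,p,z in [("TL",(147,93),53.7),("TR",(520,200),53.7),("BLo",(70,378),34.7),("BRo",(445,490),34.7)]: print("dish",n,onz(ct,*c8(*p),z))
for n,p,z in [("TL",(418,150),53.7),("TR",(240,163),53.7),("BL",(377,87),34.7),("BR",(204,101),34.7)]: print("dish sc",n,onz(cs,*c6(*p),z))
for n,p in [("f1l",(107,377)),("f1r",(194,358)),("f2l",(130,490)),("f2r",(220,470))]: print(n,onz(ct,*c3(*p),71))
for n,p in [("near r",(58,141)),("near l",(137,104)),("far r",(102,211)),("far l",(184,174))]: print(n,onz(cs,*c5(*p),71))
for n,p,z in [("vnear",(110,150),51),("vfar",(152,218),51)]: print(n,onz(cs,*c5(*p),z))
for n,p in [("base",(60,203)),("base",(176,152)),("base",(243,264)),("b",(127,322))]: print(n,onz(cs,*c5(*p),8))
for n,p in [("hnear",(167,328)),("hfar",(198,492))]: print(n,onz(cs,*c5(*p),8))
E
```

```text
ledge scene [ 652.4 -181.8   70. ]
ledge scene [654.1 210.9  70. ]
ledge scene [593.5 211.4  70. ]
ledge scene [ 595.  -185.2   70. ]
soap scene [603.4  87.9  93. ]
soap scene [599.7 159.9  93. ]
soap scene [637.8 163.   93. ]
soap scene [645.6  86.9  93. ]
dish TL [487.2 389.3  53.7]
dish TR [460.1 290.9  53.7]
dish BLo [412.4 412.7  34.7]
dish BRo [383.8 312.8  34.7]
dish sc TL [493.5 381.9  53.7]
dish sc TR [462.7 286.7  53.7]
dish sc BL [417.4 408.7  34.7]
dish sc BR [387.1 310.1  34.7]
f1l [ 477.6 -338.7   71. ]
f1r [ 487.9 -384.2   71. ]
f2l [ 419.2 -349.9   71. ]
f2r [ 429.9 -396.8   71. ]
near r [ 430.  -398.2   71. ]
near l [ 419.8 -354.8   71. ]
far r [ 489.8 -383.3   71. ]
far l [ 481.6 -339.7   71. ]
vnear [ 427.7 -376.1   51. ]
vfar [ 486.4 -362.6   51. ]
base [ 413.2 -414.     8. ]
base [ 401.1 -347.     8. ]
base [ 499.3 -327.     8. ]
b [ 513.3 -391.6    8. ]
hnear [ 526.  -372.5    8. ]
hfar [ 633.5 -374.9    8. ]
```

Emit:
drive_tool:
  rows:
    - [[1, 1, 0, 0, 0, 0.36], [1, 1, 0, 0, 0, 0.36], [1, 1, 0, 0, 0, 0.36]]

```text
time_s: 0.48
eef_pos: [326.2, -372.3, 404.1]
ee_rot: [-0.001, 0.874, 0.485, 0.0]
force: [-1.4, 0.3, 0.8]
grip_width: 1.002
```

Emit:
drive_tool:
  rows:
    - [[1, 1, 0, 0, 0, 0.36], [1, 1, 0, 0, 0, 0.36], [1, 1, 0, 0, 0, 0.36]]

```text
time_s: 0.85
eef_pos: [427.8, -269.9, 403.9]
ee_rot: [-0.001, 0.705, 0.709, -0.0]
force: [-0.3, -0.9, 0.3]
grip_width: 1.001
```

Emit:
drive_tool:
  rows:
    - [[1, 1, 0, 0, 0, 0], [1, 1, 0, 0, 0, 0]]

```text
time_s: 1.1
eef_pos: [515.2, -182.3, 403.7]
ee_rot: [-0.001, 0.705, 0.709, -0.0]
force: [0.5, -0.3, 0.5]
grip_width: 1.001
```

Emit:
drive_tool:
  rows:
    - [[1, 1, 0, 0, 0, 0], [1, 1, 0, 0, 0, 0]]

```text
time_s: 1.35
eef_pos: [603.7, -93.4, 403.5]
ee_rot: [-0.001, 0.705, 0.709, -0.0]
force: [0.9, -1.8, -0.8]
grip_width: 0.995
```

Emit:
drive_tool:
  rows:
    - [[0, 1, 0, 0, 0, 0], [0, 1, 0, 0, 0, 0], [0, 1, 0, 0, 0, 0]]

```text
time_s: 1.72
eef_pos: [603.6, 9.2, 403.1]
ee_rot: [-0.002, 0.704, 0.71, -0.0]
force: [-0.5, -1.9, -0.8]
grip_width: 0.998
```

Emit:
drive_tool:
  rows:
    - [[0.16, 1, -0.4, 0, 0, 0], [0.16, 1, -0.4, 0, 0, 0], [0.16, 1, -0.4, 0, 0, 0]]

```text
time_s: 2.1
eef_pos: [619.6, 110.8, 361.1]
ee_rot: [-0.003, 0.703, 0.711, -0.002]
force: [-0.1, -0.7, 0.3]
grip_width: 0.997
```

Emit:
drive_tool:
  rows:
    - [[0.01, 0.17, -0.3, 0, 0, 0], [0.01, 0.17, -0.3, 0, 0, 0], [0.01, 0.17, -0.3, 0, 0, 0]]

```text
time_s: 2.48
eef_pos: [620.9, 126.4, 332.4]
ee_rot: [-0.002, 0.704, 0.711, -0.001]
force: [-0.4, 0.0, -0.5]
grip_width: 0.998
```

```bash
python3 - <<'E'
from h import *
print(ctrl.sense()["eef_pos"])
snap("wrist","w1"); snap("top","t1")
E
```

```text
[620.94766108 126.35451465 332.44126817]
```

View pics/w1.png

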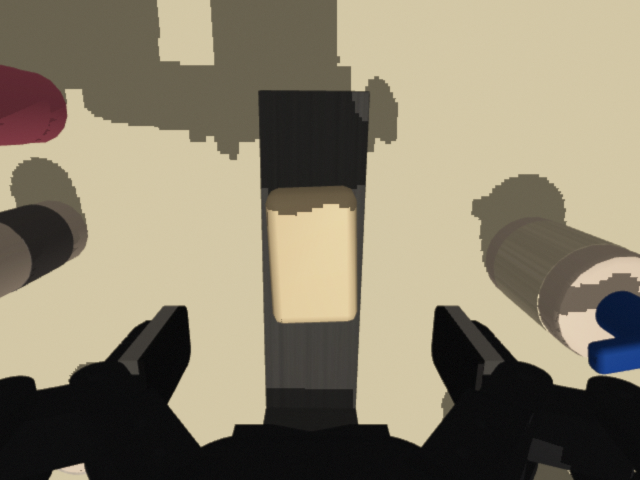

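View pics/t1.png

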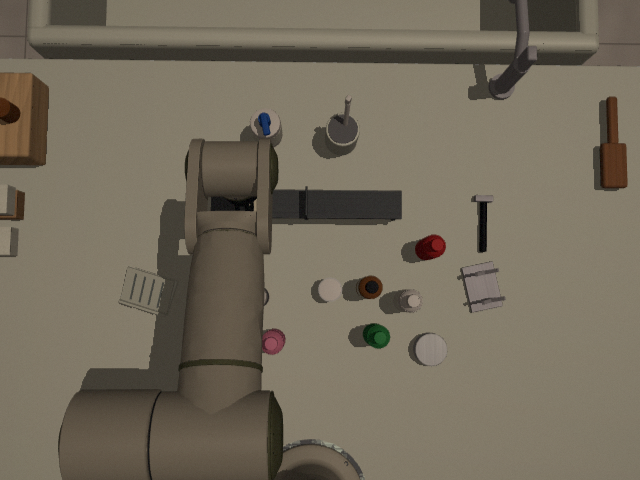

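```bash
python3 - <<'E'
from h import *
np.set_printoptions(precision=1,suppress=True)
c=viewer.calibration("wrist")
for p in [(268,190),(354,188),(357,320),(274,321)]: print(onz(c,*p,94))
for p in [(259,91),(369,91),(265,390)]: print("ledge",onz(c,*p,70))
E
```

```text
[596.8 164.1  94. ]
[640.8 165.6  94. ]
[645.4  91.7  94. ]
[598.9  90.5  94. ]
ledge [590.3 213.8  70. ]
ledge [649.3 214.3  70. ]
ledge [589.9  28.5  70. ]
```

Emit:
drive_tool:
  rows:
    - [[0, 0.01, -0.3, 0, 0, 0], [0, 0.01, -0.6, 0, 0, 0], [0, 0.01, -0.75, 0, 0, 0], [0, 0.01, -0.82, 0, 0, 0], [0, 0.01, -0.82, 0, 0, 0], [0, 0.01, -0.82, 0, 0, 0]]

```text
time_s: 3.32
eef_pos: [621.1, 127.6, 251.7]
ee_rot: [-0.002, 0.704, 0.711, -0.0]
force: [-0.1, 0.3, -0.5]
grip_width: 1.001
```

Emit:
drive_tool:
  rows:
    - [[0, 0, 0, 0, 0, 0], [0, 0, 0, 0, 0, 0], [0, 0, 0, 0, 0, 0], [0, 0, 0, 0, 0, 0], [0, 0, 0, 0, 0, 0], [0, 0, 0, 0, 0, 0]]
  fingers: -1
  force: 40

```text
time_s: 4.08
eef_pos: [621.2, 127.6, 252.5]
ee_rot: [-0.001, 0.704, 0.711, 0.0]
force: [-1.8, -0.3, 5.4]
grip_width: 0.551
```

Emit:
drive_tool:
  rows:
    - [[0, 0, 0.4, 0, 0, 0], [0, 0, 0.8, 0, 0, 0], [0, 0, 0.8, 0, 0, 0]]

```text
time_s: 4.45
eef_pos: [621.5, 127.7, 335.4]
ee_rot: [0.001, 0.704, 0.711, 0.002]
force: [0.2, -0.8, -1.8]
grip_width: 0.551
```

```bash
python3 - <<'E'
from h import *
s=ctrl.sense();print(s["eef_pos"],s["force"],s["grip_width"])
snap("wrist","w2")
E
```

```text
[621.45365453 127.66633679 335.4193232 ] [ 0.17583369 -0.75415296 -1.76570676] 0.5511815107937765
```

View pics/w2.png

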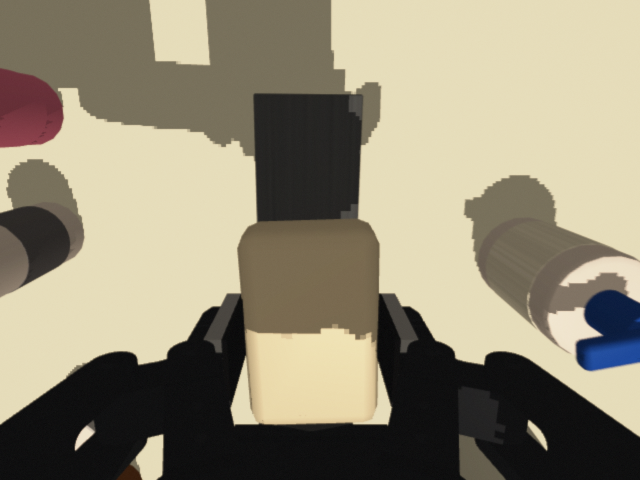

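```bash
cat >> h.py <<'E'
from scipy.spatial.transform import Rotation as R
def rotv(ydir,zdir):
    """rotation vector /90deg from the measured pose to tool axes y,z"""
    s=ctrl.sense();q=s["ee_rot"];R0=R.from_quat([q[1],q[2],q[3],q[0]])
    z=np.array(zdir,float);z/=np.linalg.norm(z);y=np.array(ydir,float);y-=z*(y@z);y/=np.linalg.norm(y)
    R1=R.from_matrix(np.column_stack([np.cross(y,z),y,z]))
    return (R1*R0.inv()).as_rotvec()/(np.pi/2)
def go(p,ydir=(1,0,0),zdir=(0,0,-1)):
    s=ctrl.sense();print("shift",np.round((np.array(p)-s["eef_pos"])/100,3),"turn",np.round(rotv(ydir,zdir),3))
E
python3 - <<'E'
from h import *
go((362.6,371.6,271.6),(.9,-.2686,.3429),(.3286,-.0981,-.9394))
E
```

```text
shift [-2.586  2.44  -0.614] turn [-0.033 -0.221 -0.189]
```

Emit:
drive_tool:
  rows:
    - [[-0.9, 0.9, 0.1, 0, 0, 0], [-0.9, 0.9, 0.1, 0, 0, 0], [-0.9, 0.9, 0.1, 0, 0, 0]]

```text
time_s: 4.88
eef_pos: [528.7, 220.1, 342.0]
ee_rot: [-0.002, 0.702, 0.712, -0.0]
force: [0.7, -0.4, -1.0]
grip_width: 0.552
```

Emit:
drive_tool:
  rows:
    - [[-0.9, 0.9, 0, -0.033, -0.221, -0.189], [-0.9, 0.9, 0, -0.033, -0.221, -0.189], [-0.9, 0.9, 0, -0.033, -0.221, -0.189], [-0.9, 0.9, 0, -0.033, -0.221, -0.189]]

```text
time_s: 5.38
eef_pos: [438.3, 310.4, 340.8]
ee_rot: [0.138, 0.788, 0.591, 0.101]
force: [0.9, -0.3, -0.4]
grip_width: 0.551
```

```bash
python3 - <<'E'
from h import *
go((362.6,371.6,271.6),(.9,-.2686,.3429),(.3286,-.0981,-.9394))
im,c=snap("wrist","w3"); snap("top","t3")
E
```

```text
shift [-0.757  0.612 -0.692] turn [ 0.001 -0.004 -0.004]
```

View pics/w3.png

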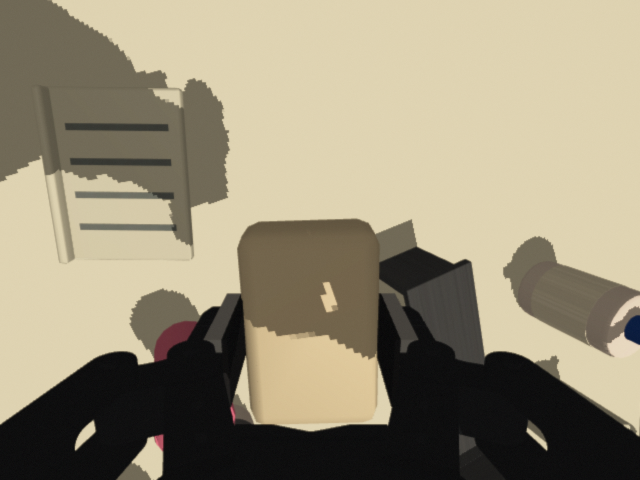

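```bash
python3 - <<'E'
from h import *
np.set_printoptions(precision=1,suppress=True)
c=viewer.calibration("wrist")
h=[onz(c,182,89,53.7),onz(c,192,260,53.7)]; l=[onz(c,37,87,34.7),onz(c,62,263,34.7)]
print(h,l, np.linalg.norm(h[0]-h[1]))
for a,b in (h,l): print(np.arctan2(-(a-b)[0],(a-b)[1]))
hm=sum(h)/2;lm=sum(l)/2;print(hm,lm)
xd=np.array([np.cos(-.29),np.sin(-.29),0]);print(hm-37.6*xd,lm+40.7*xd)
E
```

```text
[array([487.3, 387.1,  53.7]), array([456.3, 289.1,  53.7])] [array([414.5, 408.7,  34.7]), array([383.1, 311.1,  34.7])] 102.78393504780865
-0.3066266335591116
-0.31152427693618867
[471.8 338.1  53.7] [398.8 359.9  34.7]
[435.8 348.8  53.7] [437.8 348.3  34.7]
```

Emit:
drive_tool:
  rows:
    - [[-0.77, 0.61, -0.5, 0, 0, 0], [-0.77, 0.61, -0.69, 0, -0.004, -0.008], [-0.77, 0.61, -0.69, 0, -0.004, -0.008], [-0.77, 0.61, -0.69, 0, -0.004, -0.008]]

```text
time_s: 5.98
eef_pos: [363.8, 370.0, 272.6]
ee_rot: [0.141, 0.792, 0.585, 0.103]
force: [-0.3, -0.5, -0.1]
grip_width: 0.552
```

```bash
python3 - <<'E'
from h import *
go((380.5,365.7,215.2),(.9,-.2786,.3429),(.3276,-.1013,-.9394))
snap("wrist","w4");snap("scene","s4")
E
```

```text
shift [ 0.167 -0.043 -0.574] turn [ 0.001 -0.    -0.001]
```

View pics/w4.png

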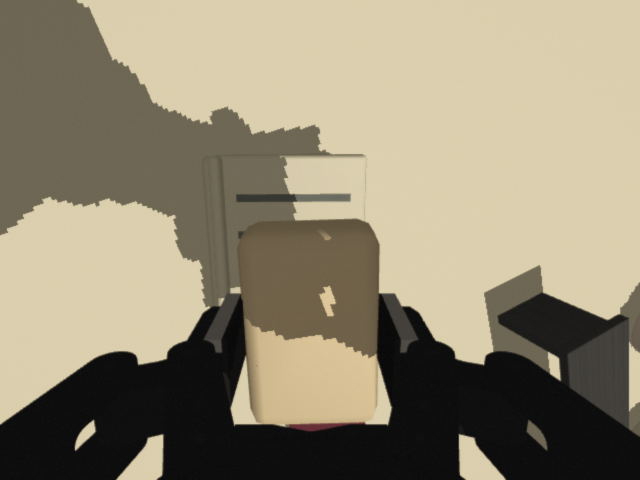

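Emit:
drive_tool:
  rows:
    - [[0.06, -0.02, -0.2, 0, 0, 0], [0.11, -0.03, -0.38, 0, 0, 0], [0.14, -0.04, -0.48, 0, 0, 0], [0.16, -0.04, -0.54, 0, 0, 0], [0.17, -0.04, -0.56, 0, 0, 0], [0.17, -0.04, -0.57, 0, 0, 0], [0.17, -0.04, -0.57, 0, 0, 0], [0.17, -0.04, -0.57, 0, 0, 0]]

```text
time_s: 7.08
eef_pos: [380.9, 365.9, 216.3]
ee_rot: [0.141, 0.792, 0.585, 0.104]
force: [1.2, 0.4, -0.9]
grip_width: 0.553
```

```bash
python3 - <<'E'
from h import *
go((380.5,365.7,215.2),(.9,-.2786,.3429),(.3276,-.1013,-.9394))
print(ctrl.sense()["force"])
im,_=snap("wrist","w5");im,_=snap("scene","s5"); crop(im,340,80,520,240,4,"s5c")
E
```

```text
shift [-0.004 -0.002 -0.011] turn [ 0.001  0.001 -0.   ]
[ 1.17231999  0.36309938 -0.94796413]
```

View pics/s5c.png

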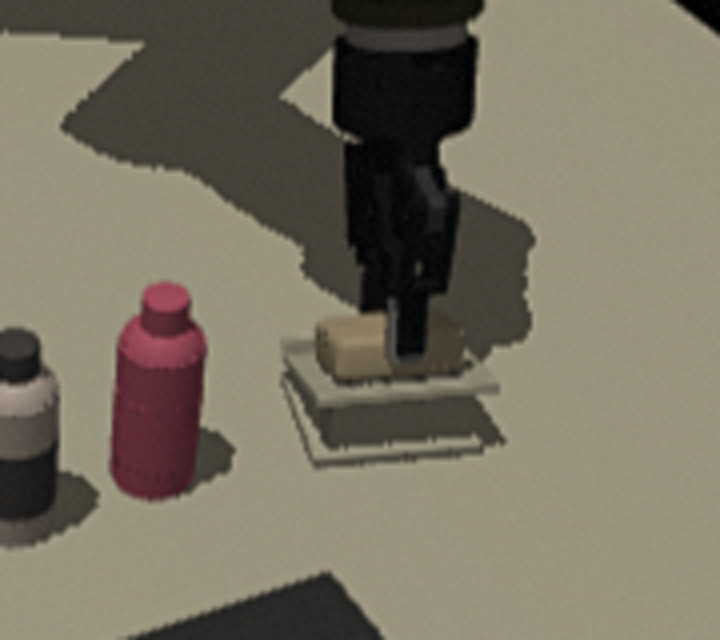

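View pics/w5.png

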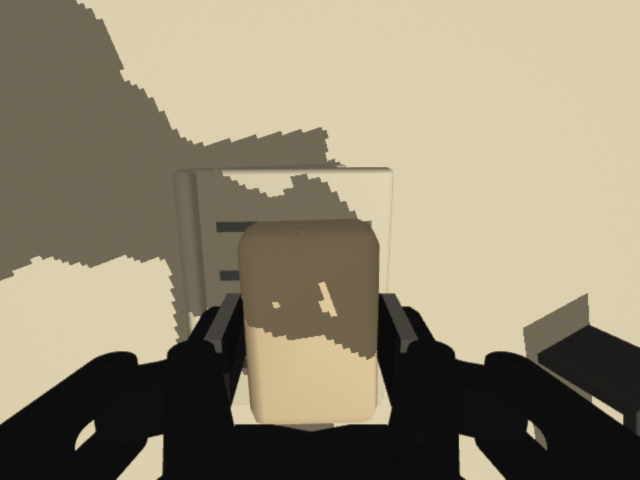

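Emit:
drive_tool:
  rows:
    - [[0, 0, -0.01, 0, 0, 0], [0.01, 0, -0.03, 0, 0, 0], [0.01, 0, -0.04, 0, 0, 0], [0.01, 0, -0.04, 0, 0, 0]]

```text
time_s: 7.68
eef_pos: [381.4, 366.0, 214.0]
ee_rot: [0.141, 0.792, 0.584, 0.104]
force: [-13.8, -5.8, 22.2]
grip_width: 0.546
```

Emit:
drive_tool:
  rows:
    - [[0, 0, 0, 0, 0, 0], [-0.01, 0, 0.02, 0, 0, 0], [-0.02, 0.01, 0.06, 0, 0, 0], [-0.02, 0.01, 0.06, 0, 0, 0]]
  fingers: 0.5

```text
time_s: 8.18
eef_pos: [379.5, 367.1, 220.3]
ee_rot: [0.141, 0.792, 0.584, 0.104]
force: [0.0, 0.1, -0.3]
grip_width: 0.751
```

Emit:
drive_tool:
  rows:
    - [[-0.08, 0.02, 0.24, 0, 0, 0], [-0.16, 0.05, 0.47, 0, 0, 0], [-0.25, 0.07, 0.7, 0, 0, 0], [-0.25, 0.07, 0.7, 0, 0, 0]]

```text
time_s: 8.68
eef_pos: [354.3, 374.4, 291.4]
ee_rot: [0.141, 0.792, 0.584, 0.105]
force: [-0.8, -0.1, -0.3]
grip_width: 0.747
```

```bash
python3 - <<'E'
from h import *
im,_=snap("wrist","w6");im,_=snap("scene","s6"); crop(im,340,80,520,240,4,"s6c")
E
```

```text
(no output)
```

View pics/s6c.png

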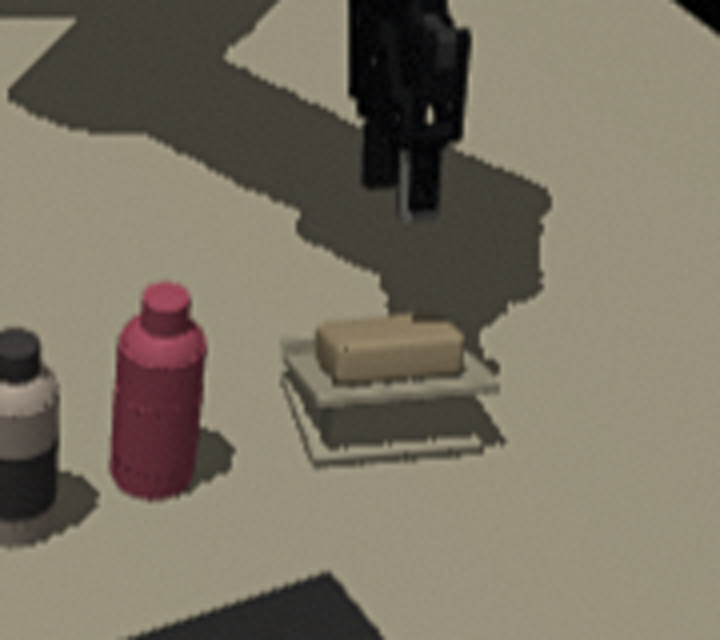

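View pics/w6.png

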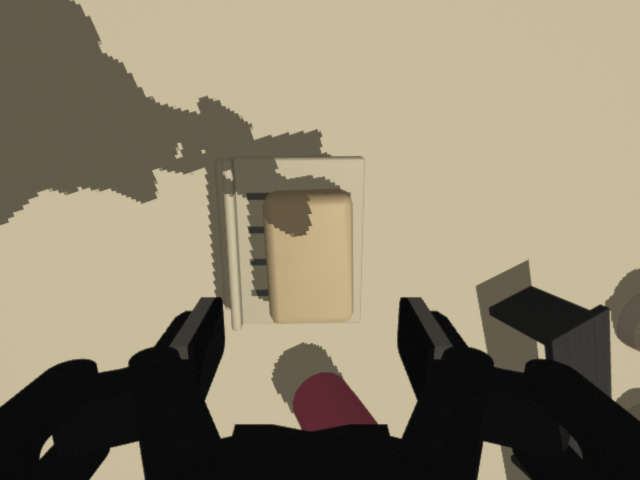

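```bash
cat >> h.py <<'E'
def padpt(c,u,v,z,org=(437.8,348.6,40.),yaw=-.30,sl=.35):
    x=np.array([np.cos(sl)*np.cos(yaw),np.cos(sl)*np.sin(yaw),np.sin(sl)]);y=np.array([-np.sin(yaw),np.cos(yaw),0]);n=np.cross(x,y)
    o,d=ray(c,u,v);o=o-np.array(org);s=(z-o@n)/(d@n);p=o+s*d;return np.array([p@x,p@y,z])
E
python3 - <<'E'
from h import *
np.set_printoptions(precision=1,suppress=True)
c=viewer.calibration("wrist")
print("pad high",padpt(c,364,157,0),padpt(c,361,322,0),"lip in/out top",padpt(c,235,160,9),padpt(c,241,327,9),padpt(c,222,158,9),padpt(c,233,329,9))
for p in [(267,195),(350,194),(352,319),(272,321)]: print("soap",padpt(c,*p,25))
E
```

```text
pad high [33.7 51.3  0. ] [ 35.6 -50.9   0. ] lip in/out top [-37.3  50.3   9. ] [-38.6 -49.7   9. ] [-44.3  51.3   9. ] [-43.5 -51.    9. ]
soap [-18.8  33.8  25. ]
soap [24.  34.3 25. ]
soap [ 27.  -36.3  25. ]
soap [-18.  -37.6  25. ]
```

```bash
python3 - <<'E'
from h import *
go((427,118.2,340))
E
```

```text
shift [ 0.725 -2.558  0.504] turn [0.034 0.222 0.189]
```

Emit:
drive_tool:
  rows:
    - [[0.1, -0.2, 0.5, 0.034, 0.222, 0.189], [0.25, -0.8, 0.5, 0.034, 0.222, 0.189], [0.25, -0.8, 0.5, 0.034, 0.222, 0.189], [0.25, -0.8, 0.5, 0.034, 0.222, 0.189]]
  fingers: 1

```text
time_s: 9.28
eef_pos: [380.3, 293.1, 338.7]
ee_rot: [0.001, 0.708, 0.706, -0.0]
force: [-0.7, 0.0, -0.1]
grip_width: 0.998
```

Emit:
drive_tool:
  rows:
    - [[0.25, -0.9, 0, 0, 0, 0], [0.25, -0.9, 0, 0, 0, 0], [0.25, -0.9, 0, 0, 0, 0]]

```text
time_s: 9.65
eef_pos: [405.8, 202.4, 338.0]
ee_rot: [0.001, 0.71, 0.704, -0.0]
force: [-0.3, -0.1, -0.2]
grip_width: 1.001
```

Emit:
drive_tool:
  rows:
    - [[0.22, -0.86, 0, 0, 0, 0], [0.22, -0.86, 0, 0, 0, 0], [0.22, -0.86, 0, 0, 0, 0]]

```text
time_s: 10.02
eef_pos: [428.1, 116.4, 337.5]
ee_rot: [0.002, 0.711, 0.703, -0.001]
force: [0.3, 0.6, -0.6]
grip_width: 1.0
```

```bash
python3 - <<'E'
from h import *
go((427,118.2,340))
im,_=snap("wrist","w7")
E
```

```text
shift [-0.011  0.018  0.025] turn [0.002 0.001 0.007]
```

View pics/w7.png

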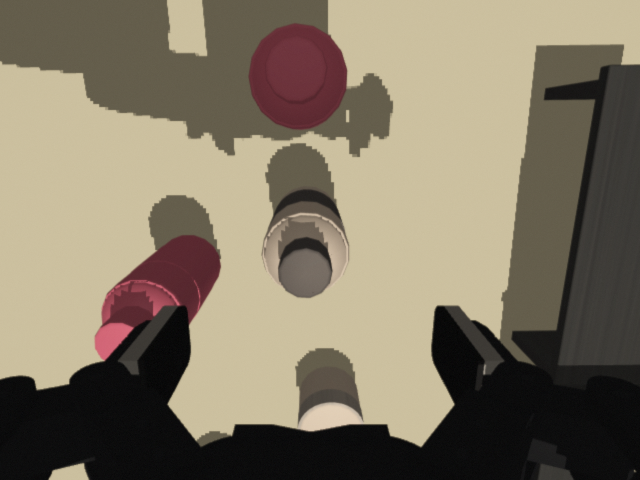

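```bash
python3 - <<'E'
from h import *
c=viewer.calibration("wrist")
print(onz(c,305,273,127), ctrl.sense()["eef_pos"])
E
```

```text
[424.72055638 118.84782379 127.        ] [427.8292502  117.13306024 337.54538668]
```

Emit:
drive_tool:
  rows:
    - [[-0.02, 0.02, -0.3, 0, 0, 0.005], [-0.02, 0.02, -0.6, 0, 0, 0.005], [-0.02, 0.02, -0.85, 0, 0, 0.005], [-0.02, 0.02, -0.96, 0, 0, 0.005], [-0.02, 0.02, -0.96, 0, 0, 0.005]]
  fingers: 0.75

```text
time_s: 10.7
eef_pos: [425.7, 119.9, 241.3]
ee_rot: [0.002, 0.707, 0.707, -0.001]
force: [-0.0, 0.5, -0.3]
grip_width: 0.879
```

Emit:
drive_tool:
  rows:
    - [[0, 0, 0, 0, 0, 0], [0, 0, 0, 0, 0, 0], [0, 0, 0, 0, 0, 0], [0, 0, 0, 0, 0, 0], [0, 0, 0, 0, 0, 0]]
  fingers: -1
  force: 50

```text
time_s: 11.32
eef_pos: [425.9, 120.1, 242.4]
ee_rot: [0.002, 0.708, 0.707, -0.0]
force: [-1.0, 0.6, 5.8]
grip_width: 0.55
```

Emit:
drive_tool:
  rows:
    - [[0, 0, 0.3, 0, 0, 0], [0, 0, 0.8, 0, 0, 0], [0, 0, 1, 0, 0, 0], [0, 0, 1, 0, 0, 0]]

```text
time_s: 11.82
eef_pos: [425.9, 120.1, 343.7]
ee_rot: [0.003, 0.708, 0.707, 0.001]
force: [0.1, -0.2, -1.7]
grip_width: 0.548
```

```bash
python3 - <<'E'
from h import *
go((621,170,370))
im,_=snap("wrist","w8");im,_=snap("scene","s8")
E
```

```text
shift [1.951 0.499 0.263] turn [0.002 0.004 0.001]
```

View pics/s8.png

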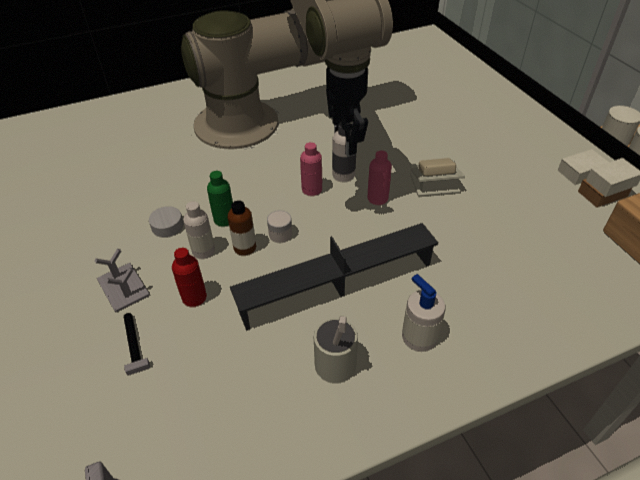

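Emit:
drive_tool:
  rows:
    - [[0.98, 0.28, 0.1, 0, 0, 0], [0.98, 0.28, 0.1, 0, 0, 0], [0.98, 0.28, 0.1, 0, 0, 0]]

```text
time_s: 12.3
eef_pos: [525.0, 148.4, 349.6]
ee_rot: [0.001, 0.707, 0.707, -0.001]
force: [-0.5, -1.1, -2.4]
grip_width: 0.545
```

Emit:
drive_tool:
  rows:
    - [[0.97, 0.27, 0, 0, 0, 0], [0.97, 0.27, 0, 0, 0, 0], [0.97, 0.27, 0, 0, 0, 0], [0.97, 0.27, 0, 0, 0, 0]]

```text
time_s: 12.8
eef_pos: [621.3, 175.2, 348.6]
ee_rot: [0.0, 0.707, 0.707, -0.002]
force: [-0.7, -0.4, -1.4]
grip_width: 0.55
```

```bash
python3 - <<'E'
from h import *
go((621.5,175,315))
im,_=snap("wrist","w9")
E
```

```text
shift [ 0.002 -0.002 -0.336] turn [ 0.002 -0.002  0.001]
```

View pics/w9.png

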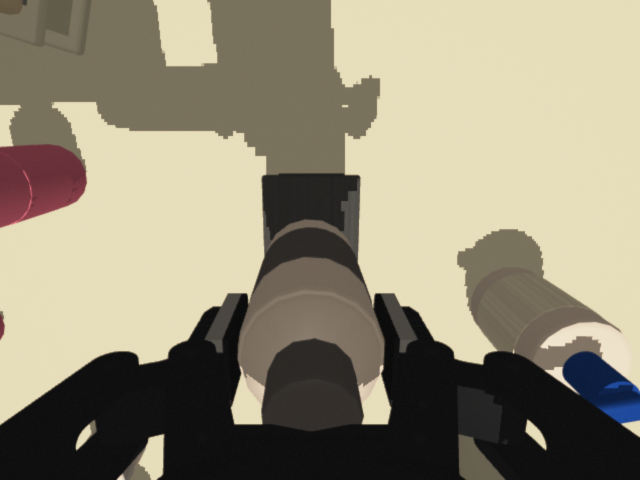

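Emit:
drive_tool:
  rows:
    - [[0, 0, -0.15, 0, 0, 0], [0, 0, -0.27, 0, 0, 0], [0, 0, -0.33, 0, 0, 0], [0, 0, -0.35, 0, 0, 0], [0, 0, -0.36, 0, 0, 0], [0, 0, -0.36, 0, 0, 0]]

```text
time_s: 13.6
eef_pos: [621.3, 175.2, 313.5]
ee_rot: [0.001, 0.707, 0.707, -0.002]
force: [-0.7, 0.2, -2.1]
grip_width: 0.545
```

Emit:
drive_tool:
  rows:
    - [[0, 0, -0.01, 0, 0, 0], [0, 0, -0.02, 0, 0, 0], [0, 0, -0.02, 0, 0, 0]]

```text
time_s: 13.98
eef_pos: [621.2, 175.2, 312.5]
ee_rot: [0.001, 0.707, 0.707, -0.001]
force: [-1.8, 0.7, 4.5]
grip_width: 0.55
```

Emit:
drive_tool:
  rows:
    - [[0, 0, 0, 0, 0, 0], [0, 0, 0, 0, 0, 0], [0, 0, 0, 0, 0, 0]]
  fingers: 0.7

```text
time_s: 14.35
eef_pos: [621.3, 175.2, 312.4]
ee_rot: [0.001, 0.707, 0.707, -0.002]
force: [0.2, 0.0, 0.5]
grip_width: 0.855
```

Emit:
drive_tool:
  rows:
    - [[0, 0, 0.3, 0, 0, 0], [0, 0, 0.7, 0, 0, 0], [0, 0, 1, 0, 0, 0], [0, 0, 1, 0, 0, 0]]

```text
time_s: 14.85
eef_pos: [621.2, 175.2, 414.8]
ee_rot: [0.002, 0.707, 0.707, 0.0]
force: [0.1, -0.2, -0.8]
grip_width: 0.851
```

```bash
python3 - <<'E'
from h import *
go((447,-117,340))
im,_=snap("wrist","w10");im,_=snap("scene","s10")
E
```

```text
shift [-1.742 -2.922 -0.748] turn [0.002 0.002 0.001]
```

View pics/s10.png

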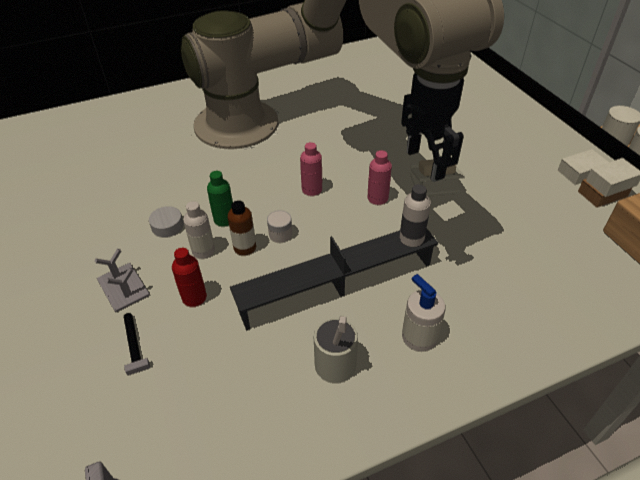

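Emit:
drive_tool:
  rows:
    - [[-0.6, -1, -0.1, 0, 0, 0], [-0.6, -1, -0.1, 0, 0, 0], [-0.6, -1, -0.1, 0, 0, 0]]

```text
time_s: 15.32
eef_pos: [560.0, 73.0, 399.8]
ee_rot: [-0.001, 0.709, 0.706, -0.003]
force: [0.4, 0.8, 0.4]
grip_width: 0.853
```

Emit:
drive_tool:
  rows:
    - [[-0.6, -1, -0.3, 0, 0, 0], [-0.6, -1, -0.3, 0, 0, 0], [-0.6, -1, -0.3, 0, 0, 0]]

```text
time_s: 15.7
eef_pos: [499.0, -28.8, 368.1]
ee_rot: [-0.002, 0.71, 0.704, -0.004]
force: [0.3, 0.9, 0.5]
grip_width: 0.85
```

Emit:
drive_tool:
  rows:
    - [[-0.54, -0.92, -0.3, 0, 0, 0], [-0.54, -0.92, -0.3, 0, 0, 0], [-0.54, -0.92, -0.3, 0, 0, 0], [-0.54, -0.92, -0.3, 0, 0, 0]]

```text
time_s: 16.2
eef_pos: [445.8, -120.1, 338.2]
ee_rot: [-0.002, 0.71, 0.705, -0.004]
force: [0.6, 1.2, 0.3]
grip_width: 0.854
```

```bash
python3 - <<'E'
from h import *
go((447,-117,238))
im,_=snap("wrist","w11")
E
```

```text
shift [ 0.012  0.031 -1.002] turn [ 0.002 -0.006  0.005]
```

View pics/w11.png

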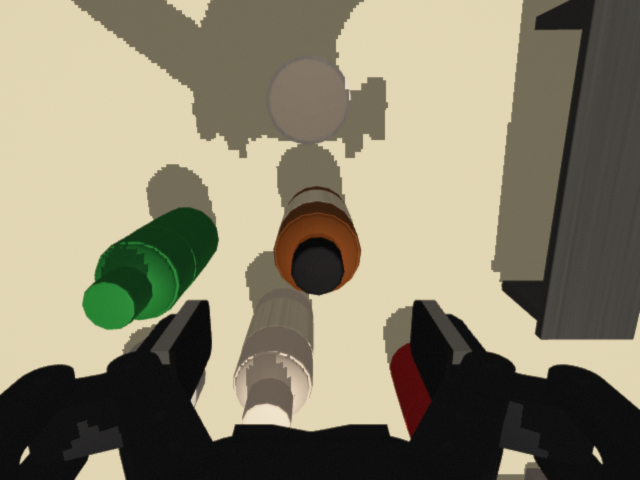

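Emit:
drive_tool:
  rows:
    - [[0.01, 0.03, -0.3, 0, -0.005, 0.005], [0.01, 0.03, -0.6, 0, -0.005, 0.005], [0.01, 0.03, -0.85, 0, -0.005, 0.005], [0.01, 0.03, -0.97, 0, -0.005, 0.005], [0.01, 0.03, -0.97, 0, -0.005, 0.005]]
  fingers: 0.75

```text
time_s: 16.88
eef_pos: [447.3, -116.3, 241.2]
ee_rot: [0.0, 0.706, 0.708, -0.001]
force: [-0.8, 0.5, -0.1]
grip_width: 0.878
```

Emit:
drive_tool:
  rows:
    - [[0, 0, 0, 0, 0, 0], [0, 0, 0, 0, 0, 0], [0, 0, 0, 0, 0, 0], [0, 0, 0, 0, 0, 0], [0, 0, 0, 0, 0, 0]]
  fingers: -1
  force: 50

```text
time_s: 17.5
eef_pos: [447.5, -116.4, 242.3]
ee_rot: [0.001, 0.706, 0.708, -0.001]
force: [-0.7, 1.3, 5.6]
grip_width: 0.548
```

Emit:
drive_tool:
  rows:
    - [[0, 0, 0.3, 0, 0, 0], [0, 0, 0.8, 0, 0, 0], [0, 0, 1, 0, 0, 0], [0, 0, 1, 0, 0, 0]]

```text
time_s: 18.0
eef_pos: [447.6, -116.4, 343.7]
ee_rot: [0.003, 0.706, 0.708, -0.001]
force: [0.3, 0.6, -1.4]
grip_width: 0.544
```

Emit:
drive_tool:
  rows:
    - [[0, 0, 0.4, 0, 0, 0], [0, 0.7, 0.4, 0, 0, 0], [0, 0.9, 0.4, 0, 0, 0], [0, 0.9, 0.4, 0, 0, 0]]

```text
time_s: 18.5
eef_pos: [447.3, -25.0, 382.6]
ee_rot: [0.002, 0.705, 0.709, -0.001]
force: [0.1, -0.1, -1.0]
grip_width: 0.547
```

```bash
python3 - <<'E'
from h import *
go((621,115,375))
im,_=snap("wrist","w12")
E
```

```text
shift [ 1.737  1.4   -0.076] turn [ 0.003  0.001 -0.003]
```

View pics/w12.png

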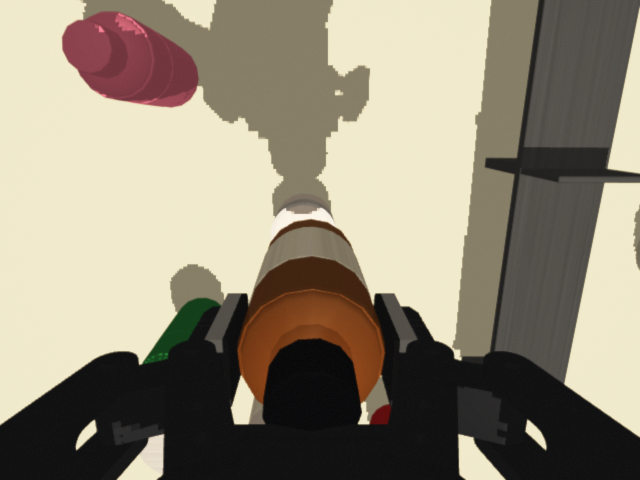

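Emit:
drive_tool:
  rows:
    - [[0.87, 0.8, 0, 0, 0, 0], [0.87, 0.8, 0, 0, 0, 0], [0.87, 0.8, 0, 0, 0, 0]]

```text
time_s: 18.92
eef_pos: [536.1, 54.8, 380.9]
ee_rot: [0.001, 0.705, 0.709, -0.002]
force: [-0.3, -0.1, -2.2]
grip_width: 0.544
```

Emit:
drive_tool:
  rows:
    - [[0.87, 0.6, -0.2, 0, 0, 0], [0.87, 0.6, -0.3, 0, 0, 0], [0.87, 0.6, -0.3, 0, 0, 0], [0.87, 0.6, -0.3, 0, 0, 0]]

```text
time_s: 19.42
eef_pos: [622.9, 113.4, 350.8]
ee_rot: [0.001, 0.706, 0.709, -0.002]
force: [-0.4, 0.3, -0.9]
grip_width: 0.548
```

```bash
python3 - <<'E'
from h import *
go((621.5,115,314))
im,_=snap("wrist","w13")
E
```

```text
shift [-0.014  0.016 -0.368] turn [ 0.003 -0.001 -0.003]
```

View pics/w13.png

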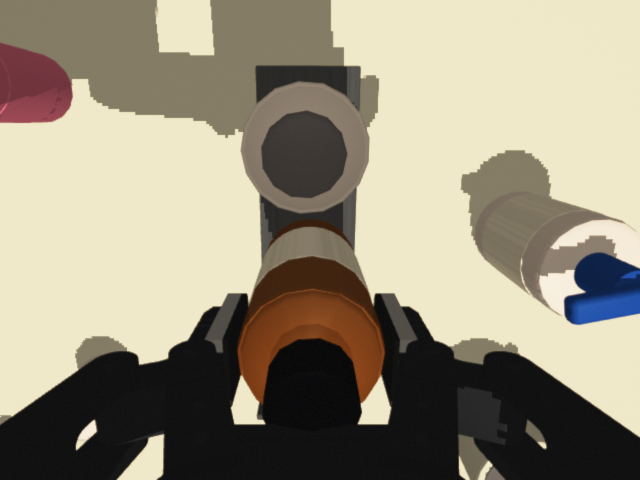

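Emit:
drive_tool:
  rows:
    - [[-0.01, 0.02, -0.15, 0, 0, 0], [-0.01, 0.02, -0.27, 0, 0, 0], [-0.01, 0.02, -0.34, 0, 0, 0], [-0.01, 0.02, -0.38, 0, 0, 0], [-0.01, 0.02, -0.39, 0, 0, 0], [-0.01, 0.02, -0.39, 0, 0, 0]]

```text
time_s: 20.23
eef_pos: [621.8, 115.4, 312.8]
ee_rot: [0.002, 0.706, 0.709, -0.001]
force: [0.3, 0.3, -1.3]
grip_width: 0.552
```

Emit:
drive_tool:
  rows:
    - [[0, 0, -0.01, 0, 0, 0], [0, 0, -0.02, 0, 0, 0], [0, 0, -0.02, 0, 0, 0]]

```text
time_s: 20.6
eef_pos: [621.7, 115.4, 312.3]
ee_rot: [0.002, 0.706, 0.709, -0.001]
force: [-4.5, -0.3, 7.9]
grip_width: 0.546
```

Emit:
drive_tool:
  rows:
    - [[0, 0, 0, 0, 0, 0], [0, 0, 0, 0, 0, 0], [0, 0, 0, 0, 0, 0]]
  fingers: 0.7

```text
time_s: 20.98
eef_pos: [621.8, 115.4, 312.2]
ee_rot: [0.002, 0.705, 0.709, -0.001]
force: [-0.0, 0.3, -0.6]
grip_width: 0.848
```

Emit:
drive_tool:
  rows:
    - [[0, 0, 0.3, 0, 0, 0], [0, 0, 0.7, 0, 0, 0], [0, 0, 1, 0, 0, 0], [0, 0, 1, 0, 0, 0]]

```text
time_s: 21.48
eef_pos: [621.7, 115.4, 414.5]
ee_rot: [0.004, 0.706, 0.709, 0.001]
force: [0.4, -0.6, -0.7]
grip_width: 0.85
```

```bash
python3 - <<'E'
from h import *
go((420,-199,340))
im,_=snap("wrist","w14");im,_=snap("scene","s14")
E
```

```text
shift [-2.017 -3.144 -0.745] turn [ 0.003  0.004 -0.003]
```

View pics/s14.png

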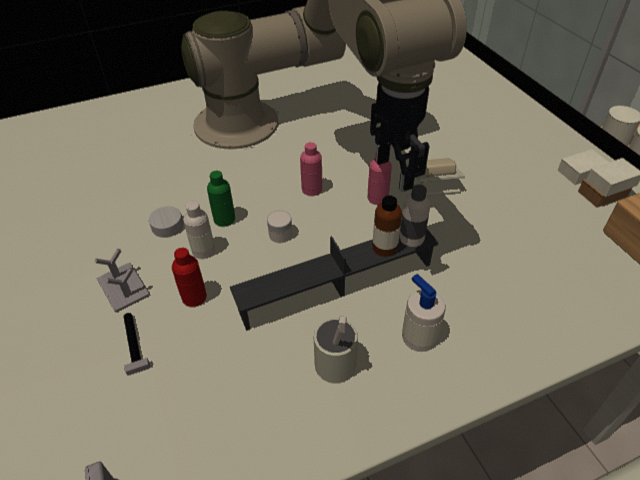

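Emit:
drive_tool:
  rows:
    - [[-0.66, -1, -0.1, 0, 0, 0], [-0.66, -1, -0.1, 0, 0, 0], [-0.66, -1, -0.1, 0, 0, 0]]

```text
time_s: 21.95
eef_pos: [554.4, 13.1, 399.6]
ee_rot: [0.0, 0.707, 0.707, -0.003]
force: [0.2, 0.3, 0.5]
grip_width: 0.849
```

Emit:
drive_tool:
  rows:
    - [[-0.66, -1, -0.3, 0, 0, 0], [-0.66, -1, -0.3, 0, 0, 0], [-0.66, -1, -0.3, 0, 0, 0]]

```text
time_s: 22.32
eef_pos: [487.3, -88.7, 368.0]
ee_rot: [-0.001, 0.708, 0.706, -0.003]
force: [-0.2, 0.2, -1.0]
grip_width: 0.852
```

Emit:
drive_tool:
  rows:
    - [[-0.66, -1, -0.3, 0, 0, 0], [-0.66, -1, -0.3, 0, 0, 0], [-0.66, -1, -0.3, 0, 0, 0], [-0.66, -1, -0.3, 0, 0, 0]]

```text
time_s: 22.82
eef_pos: [422.1, -188.1, 337.9]
ee_rot: [-0.001, 0.708, 0.706, -0.003]
force: [0.1, 0.7, 0.2]
grip_width: 0.856
```

```bash
python3 - <<'E'
from h import *
go((420,-199,241))
im,_=snap("wrist","w15")
E
```

```text
shift [-0.021 -0.109 -0.969] turn [ 0.002 -0.004  0.002]
```

View pics/w15.png

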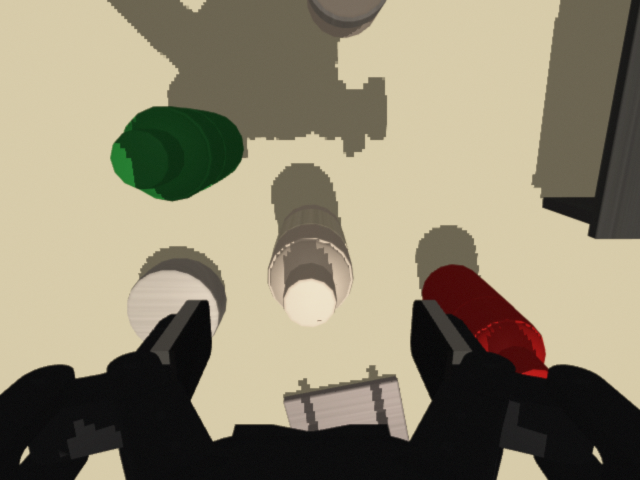

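Emit:
drive_tool:
  rows:
    - [[-0.02, -0.11, -0.1, 0, -0.004, 0], [-0.02, -0.11, -0.4, 0, -0.004, 0], [-0.02, -0.11, -0.7, 0, -0.004, 0], [-0.02, -0.11, -0.9, 0, -0.004, 0], [-0.02, -0.11, -0.97, 0, -0.004, 0], [-0.02, -0.11, -0.97, 0, -0.004, 0]]
  fingers: 0.75

```text
time_s: 23.62
eef_pos: [420.5, -198.6, 241.0]
ee_rot: [0.001, 0.707, 0.707, -0.001]
force: [0.2, -0.9, 0.4]
grip_width: 0.871
```

Emit:
drive_tool:
  rows:
    - [[0, 0, 0, 0, 0, 0], [0, 0, 0, 0, 0, 0], [0, 0, 0, 0, 0, 0], [0, 0, 0, 0, 0, 0], [0, 0, 0, 0, 0, 0]]
  fingers: -1
  force: 50

```text
time_s: 24.25
eef_pos: [420.6, -198.8, 241.9]
ee_rot: [0.002, 0.707, 0.707, -0.001]
force: [-1.6, 0.8, 5.6]
grip_width: 0.55
```

Emit:
drive_tool:
  rows:
    - [[0, 0, 0.3, 0, 0, 0], [0, 0, 0.8, 0, 0, 0], [0, 0, 1, 0, 0, 0], [0, 0, 1, 0, 0, 0]]

```text
time_s: 24.75
eef_pos: [420.7, -198.7, 343.1]
ee_rot: [0.004, 0.707, 0.707, -0.001]
force: [0.6, -0.3, -2.7]
grip_width: 0.544
```

Emit:
drive_tool:
  rows:
    - [[0, 0, 0.5, 0, 0, 0], [0.4, 0.7, 0.5, 0, 0, 0], [0.4, 0.9, 0.5, 0, 0, 0], [0.4, 0.9, 0.5, 0, 0, 0]]

```text
time_s: 25.25
eef_pos: [460.9, -106.9, 391.8]
ee_rot: [0.002, 0.706, 0.708, -0.001]
force: [-0.4, -0.1, -1.5]
grip_width: 0.549
```

```bash
python3 - <<'E'
from h import *
go((621.5,55,380))
im,_=snap("wrist","w16")
E
```

```text
shift [ 1.606  1.619 -0.118] turn [ 0.003  0.001 -0.002]
```

View pics/w16.png

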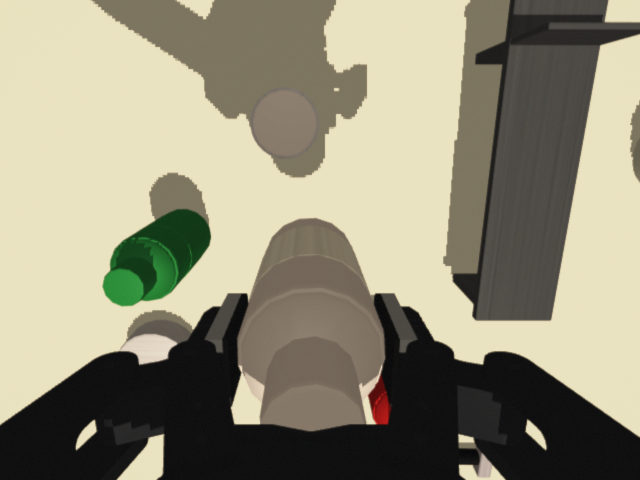

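Emit:
drive_tool:
  rows:
    - [[0.6, 1, 0, 0, 0, 0], [0.6, 1, 0, 0, 0, 0], [0.6, 1, 0, 0, 0, 0]]

```text
time_s: 25.68
eef_pos: [521.6, -6.7, 390.7]
ee_rot: [0.002, 0.706, 0.709, -0.001]
force: [-0.2, -0.0, -1.5]
grip_width: 0.551
```

Emit:
drive_tool:
  rows:
    - [[1, 0.6, -0.2, 0, 0, 0], [1, 0.6, -0.3, 0, 0, 0], [1, 0.6, -0.4, 0, 0, 0], [1, 0.6, -0.4, 0, 0, 0]]

```text
time_s: 26.18
eef_pos: [621.3, 51.7, 349.4]
ee_rot: [0.001, 0.706, 0.708, -0.003]
force: [-0.3, -0.6, 0.3]
grip_width: 0.547
```

```bash
python3 - <<'E'
from h import *
go((621.5,55,312.3))
im,_=snap("wrist","w17")
E
```

```text
shift [ 0.002  0.033 -0.371] turn [ 0.003 -0.001 -0.002]
```

View pics/w17.png

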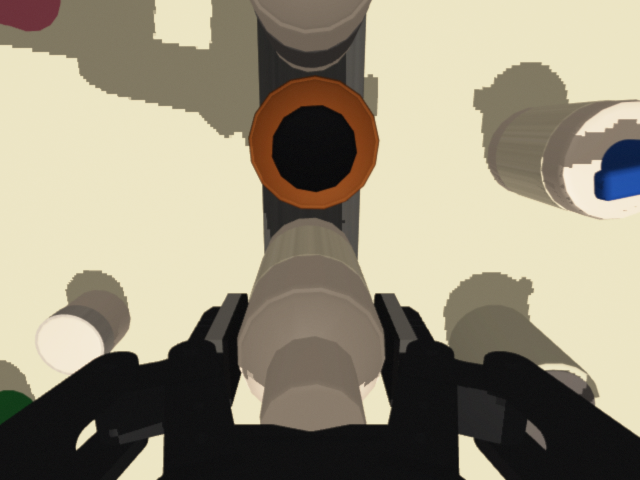

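Emit:
drive_tool:
  rows:
    - [[0, 0.03, -0.12, 0, 0, 0], [0, 0.03, -0.25, 0, 0, 0], [0, 0.03, -0.33, 0, 0, 0], [0, 0.03, -0.37, 0, 0, 0], [0, 0.03, -0.39, 0, 0, 0], [0, 0.03, -0.39, 0, 0, 0], [0, 0.03, -0.39, 0, 0, 0]]

```text
time_s: 27.1
eef_pos: [621.2, 54.8, 312.0]
ee_rot: [0.002, 0.706, 0.708, -0.002]
force: [0.2, -0.0, -0.5]
grip_width: 0.552
```

Emit:
drive_tool:
  rows:
    - [[0, 0, 0, 0, 0, 0], [0, 0, 0, 0, 0, 0], [0, 0, 0, 0, 0, 0]]
  fingers: 0.7

```text
time_s: 27.48
eef_pos: [621.2, 54.8, 312.1]
ee_rot: [0.002, 0.706, 0.708, -0.002]
force: [0.3, 0.4, -0.6]
grip_width: 0.851
```

Emit:
drive_tool:
  rows:
    - [[0, 0, 0.3, 0, 0, 0], [0, 0, 0.7, 0, 0, 0], [0, 0, 1, 0, 0, 0], [0, 0, 1, 0, 0, 0]]

```text
time_s: 27.98
eef_pos: [621.2, 54.8, 414.5]
ee_rot: [0.004, 0.706, 0.708, -0.0]
force: [-0.8, -0.3, -0.5]
grip_width: 0.849
```

```bash
python3 - <<'E'
from h import *
go((444,-36,280))
im,_=snap("wrist","w18");im,_=snap("scene","s18")
E
```

```text
shift [-1.772 -0.908 -1.345] turn [ 0.004  0.004 -0.002]
```

View pics/s18.png

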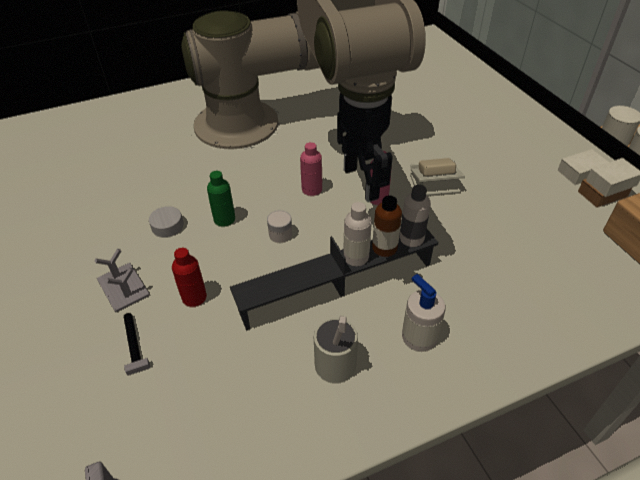

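Emit:
drive_tool:
  rows:
    - [[-0.9, -0.45, 0, 0, 0, 0], [-0.9, -0.45, -0.2, 0, 0, 0], [-0.9, -0.45, -0.4, 0, 0, 0]]

```text
time_s: 28.45
eef_pos: [529.3, 9.0, 369.8]
ee_rot: [0.001, 0.707, 0.708, -0.003]
force: [0.0, -0.2, 0.2]
grip_width: 0.851
```

Emit:
drive_tool:
  rows:
    - [[-0.88, -0.45, -0.7, 0, 0, 0], [-0.88, -0.45, -0.9, 0, 0, 0], [-0.88, -0.45, -0.9, 0, 0, 0], [-0.88, -0.45, -0.9, 0, 0, 0]]

```text
time_s: 28.95
eef_pos: [441.6, -36.1, 279.7]
ee_rot: [0.0, 0.707, 0.707, -0.003]
force: [0.8, -0.1, 0.3]
grip_width: 0.853
```

```bash
python3 - <<'E'
from h import *
go((444,-36,188))
im,_=snap("wrist","w19")
E
```

```text
shift [ 0.024  0.001 -0.917] turn [ 0.003 -0.002 -0.   ]
```

View pics/w19.png

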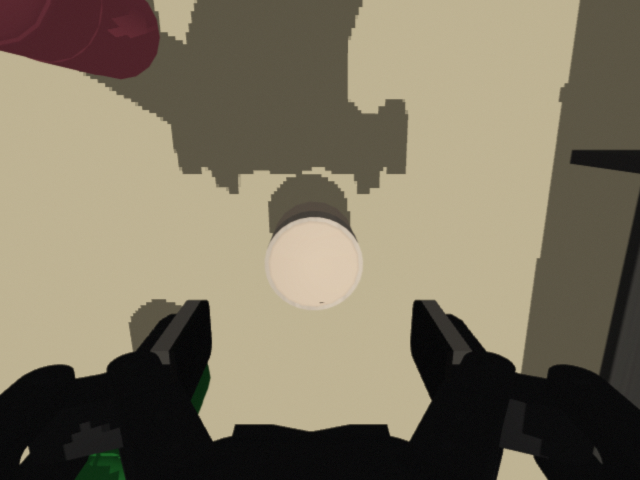

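Emit:
drive_tool:
  rows:
    - [[0.02, 0, -0.3, 0, 0, 0], [0.02, 0, -0.6, 0, 0, 0], [0.02, 0, -0.85, 0, 0, 0], [0.02, 0, -0.92, 0, 0, 0], [0.02, 0, -0.92, 0, 0, 0]]
  fingers: 0.8

```text
time_s: 29.62
eef_pos: [445.0, -35.9, 189.1]
ee_rot: [0.002, 0.707, 0.708, -0.002]
force: [-0.4, 0.1, 0.2]
grip_width: 0.9
```

Emit:
drive_tool:
  rows:
    - [[0, 0, 0, 0, 0, 0], [0, 0, 0, 0, 0, 0], [0, 0, 0, 0, 0, 0], [0, 0, 0, 0, 0, 0], [0, 0, 0, 0, 0, 0]]
  fingers: -1
  force: 50

```text
time_s: 30.25
eef_pos: [445.3, -35.9, 190.3]
ee_rot: [0.003, 0.706, 0.708, -0.001]
force: [-1.8, 1.0, 8.1]
grip_width: 0.571
```

Emit:
drive_tool:
  rows:
    - [[0, 0, 0.3, 0, 0, 0], [0, 0, 0.8, 0, 0, 0], [0, 0, 1, 0, 0, 0], [0, 0, 1, 0, 0, 0]]

```text
time_s: 30.75
eef_pos: [445.4, -35.9, 291.7]
ee_rot: [0.004, 0.706, 0.708, -0.001]
force: [-0.3, 0.0, -2.2]
grip_width: 0.573
```

Emit:
drive_tool:
  rows:
    - [[0.9, -0.25, 0.2, 0, 0, 0], [0.9, -0.25, 0.2, 0, 0, 0], [0.9, -0.25, 0.2, 0, 0, 0], [0.9, -0.25, 0.2, 0, 0, 0]]

```text
time_s: 31.25
eef_pos: [534.7, -60.6, 310.3]
ee_rot: [0.003, 0.706, 0.708, -0.001]
force: [-0.2, 0.1, -1.4]
grip_width: 0.572
```

```bash
python3 - <<'E'
from h import *
go((621.5,-75,300))
im,_=snap("wrist","w20")
E
```

```text
shift [ 0.868 -0.144 -0.103] turn [ 0.004  0.002 -0.001]
```

View pics/w20.png

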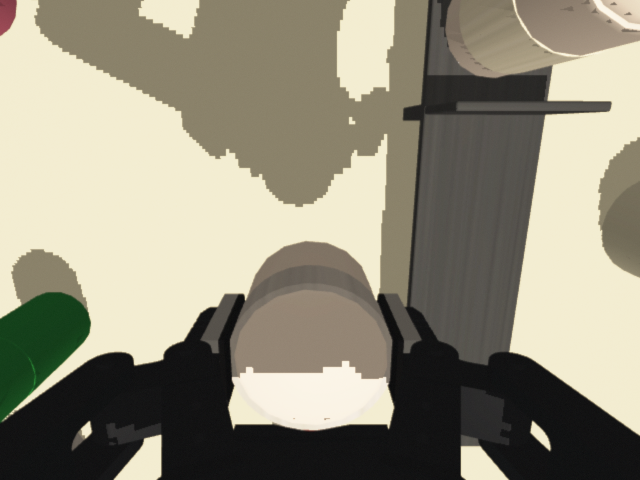

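Emit:
drive_tool:
  rows:
    - [[0.87, -0.15, 0, 0, 0, 0], [0.87, -0.15, -0.15, 0, 0, 0], [0.87, -0.15, -0.3, 0, 0, 0], [0.87, -0.15, -0.3, 0, 0, 0]]

```text
time_s: 31.8
eef_pos: [620.6, -75.3, 279.1]
ee_rot: [0.002, 0.706, 0.708, -0.002]
force: [0.5, -0.3, -0.5]
grip_width: 0.574
```

```bash
python3 - <<'E'
from h import *
go((621.5,-75,260))
im,_=snap("wrist","w21")
E
```

```text
shift [ 0.009  0.003 -0.191] turn [ 0.003 -0.    -0.001]
```

View pics/w21.png

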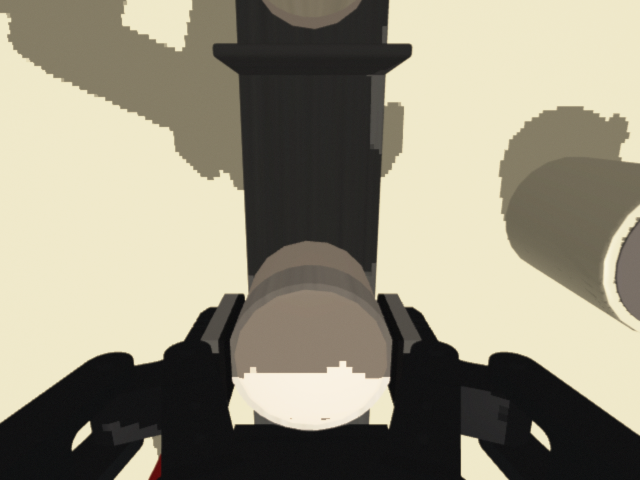

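Emit:
drive_tool:
  rows:
    - [[0.01, 0, -0.08, 0, 0, 0], [0.01, 0, -0.14, 0, 0, 0], [0.01, 0, -0.18, 0, 0, 0], [0.01, 0, -0.2, 0, 0, 0], [0.01, 0, -0.21, 0, 0, 0], [0.01, 0, -0.21, 0, 0, 0]]

```text
time_s: 32.6
eef_pos: [621.7, -75.3, 260.3]
ee_rot: [0.003, 0.706, 0.708, -0.002]
force: [-4.2, -0.5, 5.7]
grip_width: 0.572
```

Emit:
drive_tool:
  rows:
    - [[0, 0, 0, 0, 0, 0], [0, 0, 0, 0, 0, 0], [0, 0, 0, 0, 0, 0]]
  fingers: 0.7

```text
time_s: 32.98
eef_pos: [621.7, -75.3, 260.3]
ee_rot: [0.003, 0.706, 0.708, -0.002]
force: [-0.1, 0.2, 0.2]
grip_width: 0.853
```

Emit:
drive_tool:
  rows:
    - [[0, 0, 0.3, 0, 0, 0], [0, 0, 0.7, 0, 0, 0], [0, 0, 1, 0, 0, 0], [0, 0, 1, 0, 0, 0]]

```text
time_s: 33.48
eef_pos: [621.9, -75.3, 362.6]
ee_rot: [0.005, 0.706, 0.708, -0.001]
force: [0.0, -0.2, 0.4]
grip_width: 0.847
```

```bash
python3 - <<'E'
from h import *
print(ctrl.sense()["time_s"])
im,_=snap("top","t22");im,_=snap("scene","s22")
E
```

```text
33.475
```

View pics/t22.png

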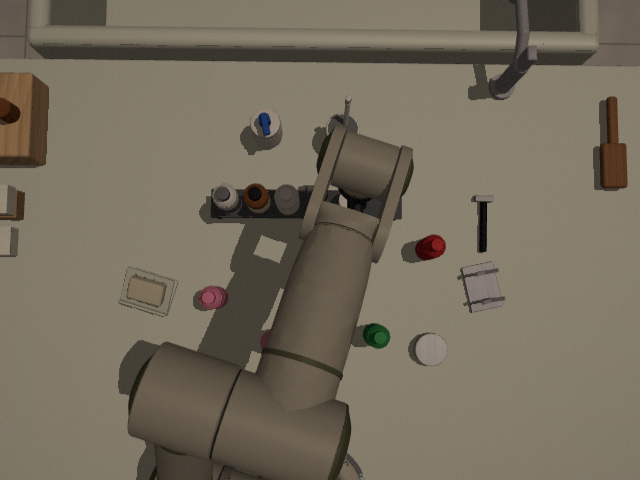

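View pics/s22.png

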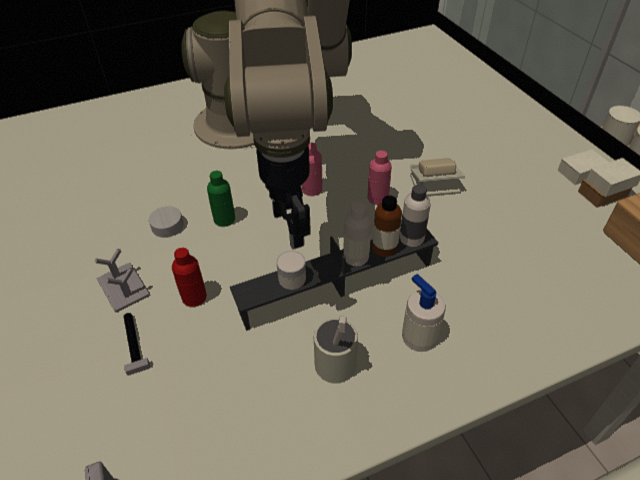

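Emit:
drive_tool:
  rows:
    - [[-0.09, -1, 0, 0, 0, -0.5], [-0.09, -1, 0, 0, 0, -0.5], [-0.09, -1, 0, 0, 0, -0.5], [-0.09, -1, 0, 0, 0, -0.5], [-0.09, -1, 0, 0, 0, -0.5]]
  fingers: 0.1

```text
time_s: 34.2
eef_pos: [612.6, -175.4, 357.9]
ee_rot: [0.0, 0.924, 0.383, -0.003]
force: [-0.1, 0.9, 0.7]
grip_width: 0.549
```

Emit:
drive_tool:
  rows:
    - [[-0.09, -1, -0.1, 0, 0, -0.52], [-0.09, -1, -0.1, 0, 0, -0.52], [-0.09, -1, -0.1, 0, 0, -0.52], [-0.09, -1, -0.1, 0, 0, -0.52], [-0.09, -1, -0.1, 0, 0, -0.52]]

```text
time_s: 34.83
eef_pos: [603.6, -275.4, 346.8]
ee_rot: [-0.001, 1.0, -0.015, -0.004]
force: [0.3, 0.2, -0.1]
grip_width: 0.55
```

Emit:
drive_tool:
  rows:
    - [[-0.09, -0.96, -0.3, 0, 0, 0], [-0.09, -0.96, -0.6, 0, 0, 0], [-0.09, -0.96, -0.6, 0, 0, 0]]

```text
time_s: 35.2
eef_pos: [593.3, -373.4, 281.5]
ee_rot: [-0.004, 1.0, -0.015, -0.007]
force: [0.1, -0.2, 0.2]
grip_width: 0.55
```

```bash
python3 - <<'E'
from h import *
go((595,-371.5,250),(-.02,-1,0))
im,_=snap("wrist","w23")
E
```

```text
shift [ 0.017  0.019 -0.315] turn [-0.005 -0.009  0.006]
```

View pics/w23.png

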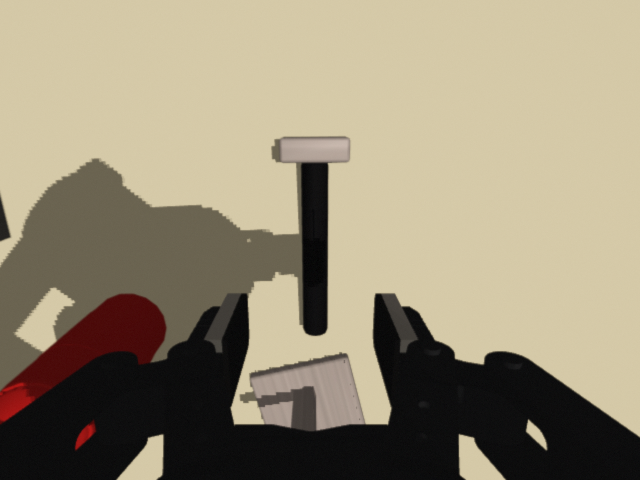

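```bash
python3 - <<'E'
from h import *
c=viewer.calibration("wrist")
a=onz(c,315.5,163,8);b=onz(c,315,333,8);print(a,b,np.linalg.norm(a-b), b+(a-b)*68/110, np.arctan2((a-b)[1],(a-b)[0]))
E
```

```text
[ 638.18817114 -374.91484392    8.        ] [ 525.94087624 -371.7185746     8.        ] 112.29279295939669 [ 595.33011309 -373.69445018    8.        ] -0.02846755332242075
```

Emit:
drive_tool:
  rows:
    - [[0.02, 0, -0.3, -0.005, -0.009, 0.003], [0.02, 0, -0.6, -0.005, -0.009, 0.003], [0.02, 0, -0.8, -0.005, -0.009, 0.003], [0.02, 0, -0.92, -0.005, -0.009, 0.003], [0.02, 0, -0.92, -0.005, -0.009, 0.003], [0.02, 0, -0.92, -0.005, -0.009, 0.003]]

```text
time_s: 36.0
eef_pos: [596.4, -372.1, 193.5]
ee_rot: [0.002, 1.0, -0.012, 0.002]
force: [0.0, -0.1, 0.7]
grip_width: 0.551
```

Emit:
drive_tool:
  rows:
    - [[0, 0, -0.04, 0, 0, 0], [0, 0, -0.06, 0, 0, 0], [0, 0, -0.08, 0, 0, 0], [0, 0, -0.08, 0, 0, 0]]

```text
time_s: 36.5
eef_pos: [596.4, -372.1, 185.3]
ee_rot: [0.001, 1.0, -0.012, 0.002]
force: [-0.6, -1.3, -0.5]
grip_width: 0.552
```

```bash
python3 - <<'E'
from h import *
go((595.5,-373.5,178),(-.025,-1,0))
im,_=snap("wrist","w24");im,_=snap("scene","s24");crop(im,60,200,240,400,3,"s24c")
E
```

```text
shift [-0.009 -0.014 -0.073] turn [ 0.002  0.003 -0.001]
```

View pics/s24c.png

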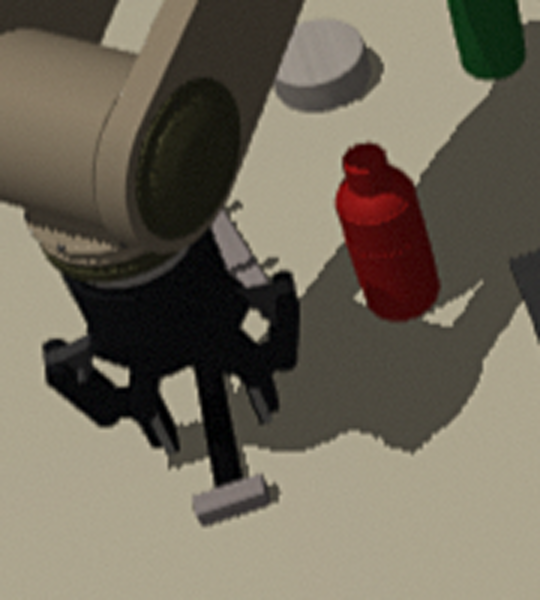

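View pics/w24.png

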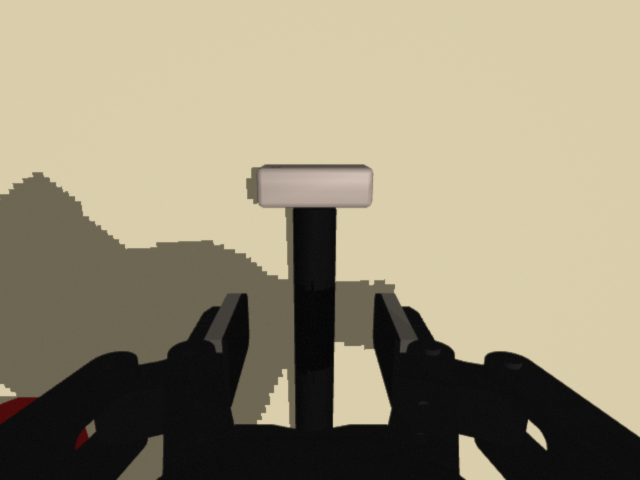

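Emit:
drive_tool:
  rows:
    - [[-0.01, -0.01, 0, 0, 0, 0], [-0.01, -0.01, 0, 0, 0, 0], [-0.01, -0.01, -0.03, 0, 0, 0], [-0.01, -0.01, -0.06, 0, 0, 0], [-0.01, -0.01, -0.08, 0, 0, 0], [-0.01, -0.01, -0.08, 0, 0, 0]]
  fingers: -0.3

```text
time_s: 37.35
eef_pos: [595.4, -373.1, 177.3]
ee_rot: [0.001, 1.0, -0.012, 0.002]
force: [0.0, 0.4, -0.0]
grip_width: 0.344
```

Emit:
drive_tool:
  rows:
    - [[0, 0, 0, 0, 0, 0], [0, 0, 0, 0, 0, 0], [0, 0, 0, 0, 0, 0], [0, 0, 0, 0, 0, 0]]
  fingers: -1
  force: 50

```text
time_s: 37.85
eef_pos: [595.5, -373.1, 177.6]
ee_rot: [0.002, 1.0, -0.012, 0.002]
force: [0.2, -0.4, 3.3]
grip_width: 0.16
```

Emit:
drive_tool:
  rows:
    - [[0, 0, 0.1, 0, 0, 0], [0, 0, 0.3, 0, 0, 0], [0, 0, 0.6, 0, 0, 0], [0, 0, 0.9, 0, 0, 0], [0, 0, 0.9, 0, 0, 0]]

```text
time_s: 38.48
eef_pos: [595.7, -373.3, 271.5]
ee_rot: [0.004, 1.0, -0.012, 0.005]
force: [-0.4, -0.1, -0.1]
grip_width: 0.163
```

```bash
python3 - <<'E'
from h import *
yaw=.22
go((454.8,-368.2,280),(np.sin(yaw),-np.cos(yaw),0))
im,_=snap("wrist","w25");im,_=snap("scene","s25");crop(im,60,160,240,400,2.5,"s25c")
E
```

```text
shift [-1.409  0.051  0.085] turn [0.004 0.007 0.155]
```

View pics/s25c.png

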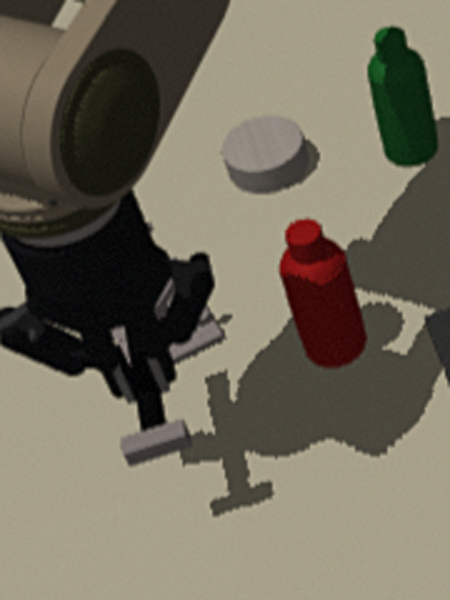

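View pics/w25.png

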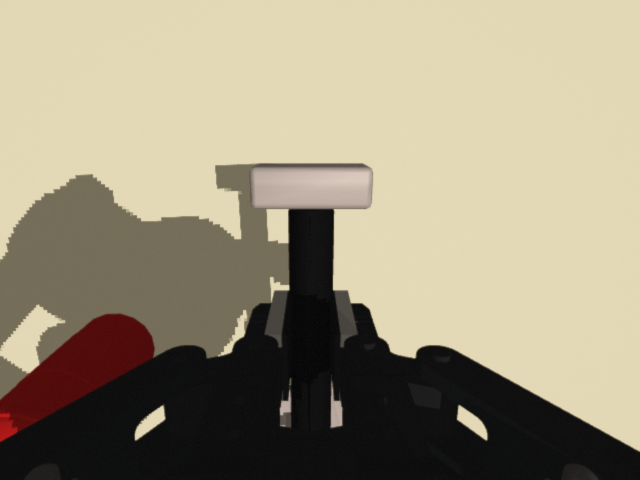

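Emit:
drive_tool:
  rows:
    - [[-0.7, 0.02, 0.15, 0.004, 0.007, 0.08], [-0.7, 0.02, 0.15, 0.004, 0.007, 0.155], [-0.7, 0.02, 0.15, 0.004, 0.007, 0.155]]

```text
time_s: 38.95
eef_pos: [524.8, -371.1, 281.9]
ee_rot: [-0.002, 0.994, 0.109, -0.003]
force: [0.5, 0.0, -0.5]
grip_width: 0.161
```

Emit:
drive_tool:
  rows:
    - [[-0.71, 0.03, 0, 0, 0, 0], [-0.71, 0.03, 0, 0, 0, 0], [-0.71, 0.03, 0, 0, 0, 0], [-0.71, 0.03, 0, 0, 0, 0]]

```text
time_s: 39.45
eef_pos: [455.0, -368.3, 282.0]
ee_rot: [-0.002, 0.994, 0.109, -0.003]
force: [-0.1, 0.2, 0.5]
grip_width: 0.159
```

```bash
python3 - <<'E'
from h import *
yaw=.22
go((454.8,-368.2,232),(np.sin(yaw),-np.cos(yaw),0))
im,_=snap("wrist","w26");im,_=snap("scene","s26");crop(im,60,160,240,400,2.5,"s26c");im,_=snap("top","t26");
E
```

```text
shift [-0.002  0.001 -0.5  ] turn [-0.002 -0.004  0.002]
```

View pics/s26c.png

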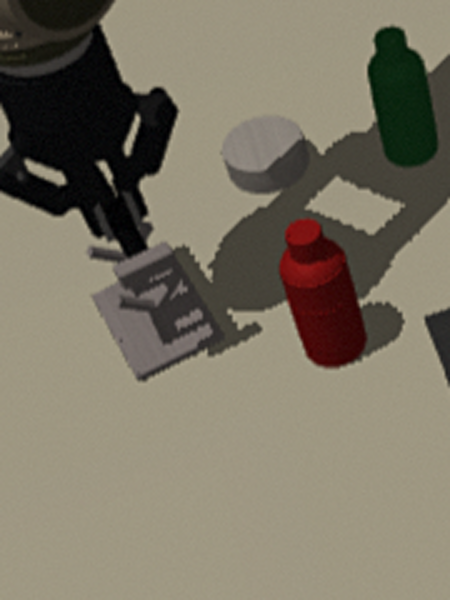

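View pics/w26.png

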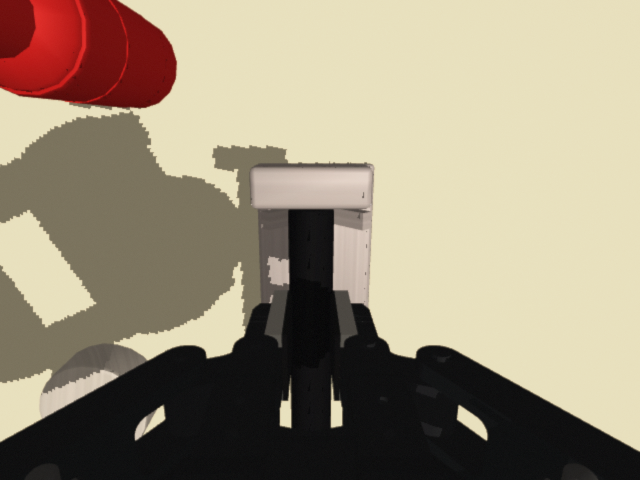

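Emit:
drive_tool:
  rows:
    - [[0, -0.015, -0.15, -0.002, -0.004, 0.002], [0, -0.015, -0.28, -0.002, -0.004, 0.002], [0, -0.015, -0.38, -0.002, -0.004, 0.002], [0, -0.015, -0.43, -0.002, -0.004, 0.002], [0, -0.015, -0.45, -0.002, -0.004, 0.002], [0, -0.015, -0.45, -0.002, -0.004, 0.002]]

```text
time_s: 40.35
eef_pos: [454.6, -369.7, 237.0]
ee_rot: [-0.0, 0.994, 0.11, -0.0]
force: [0.3, 0.1, -0.4]
grip_width: 0.165
```

```bash
python3 - <<'E'
from h import *
print(ctrl.sense()["force"])
im,_=snap("wrist","w27");im,_=snap("scene","s27");crop(im,80,210,180,330,5,"s27c");im,_=snap("top","t27");
E
```

```text
[ 0.3232925   0.10045244 -0.44461521]
```

View pics/s27c.png

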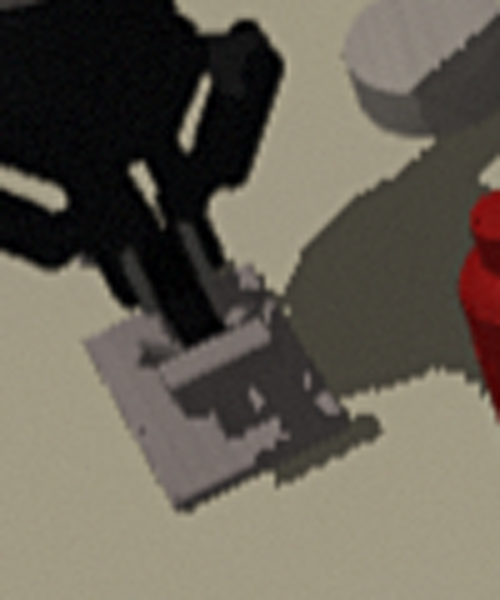

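View pics/w27.png

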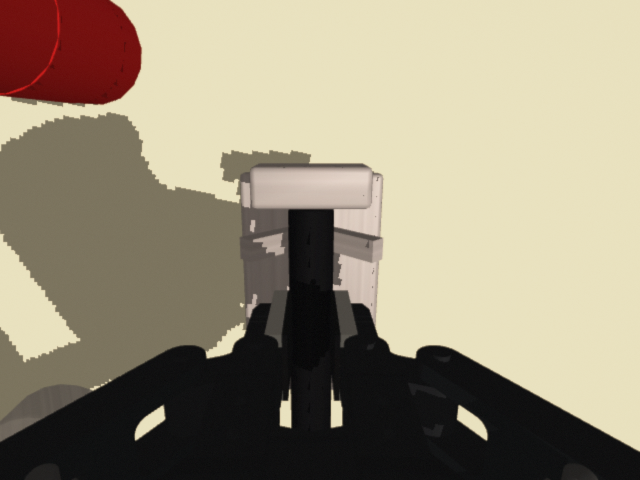

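Emit:
drive_tool:
  rows:
    - [[0, 0, -0.02, 0, 0, 0], [0, 0, -0.04, 0, 0, 0], [0, 0, -0.05, 0, 0, 0], [0, 0, -0.06, 0, 0, 0], [0, 0, -0.06, 0, 0, 0], [0, 0, -0.06, 0, 0, 0]]

```text
time_s: 41.25
eef_pos: [454.6, -369.7, 231.2]
ee_rot: [-0.0, 0.994, 0.11, -0.0]
force: [0.4, 0.3, -0.7]
grip_width: 0.16
```

Emit:
drive_tool:
  rows:
    - [[0, 0, -0.01, 0, 0, 0], [0, 0, -0.02, 0, 0, 0], [0, 0, -0.02, 0, 0, 0]]

```text
time_s: 41.62
eef_pos: [454.7, -369.7, 230.8]
ee_rot: [0.0, 0.994, 0.11, 0.0]
force: [-3.8, 3.7, 13.4]
grip_width: 0.164
```

Contact. Release.

Emit:
drive_tool:
  rows:
    - [[0, 0, 0, 0, 0, 0], [0, 0, 0, 0, 0, 0], [0, 0, 0, 0, 0, 0], [0, 0, 0, 0, 0, 0]]
  fingers: 0

```text
time_s: 42.12
eef_pos: [454.7, -369.7, 230.6]
ee_rot: [0.0, 0.994, 0.11, -0.0]
force: [0.4, -1.1, -0.0]
grip_width: 0.501
```

Emit:
drive_tool:
  rows:
    - [[0, 0, 0.15, 0, 0, 0], [0, 0, 0.4, 0, 0, 0], [0, 0, 0.8, 0, 0, 0], [0, 0, 1, 0, 0, 0], [0, 0, 1, 0, 0, 0]]

```text
time_s: 42.75
eef_pos: [454.8, -369.7, 332.7]
ee_rot: [0.002, 0.994, 0.11, 0.001]
force: [-0.2, -0.8, -0.2]
grip_width: 0.497
```

```bash
python3 - <<'E'
from h import *
im,_=snap("wrist","w28")
E
```

```text
(no output)
```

View pics/w28.png

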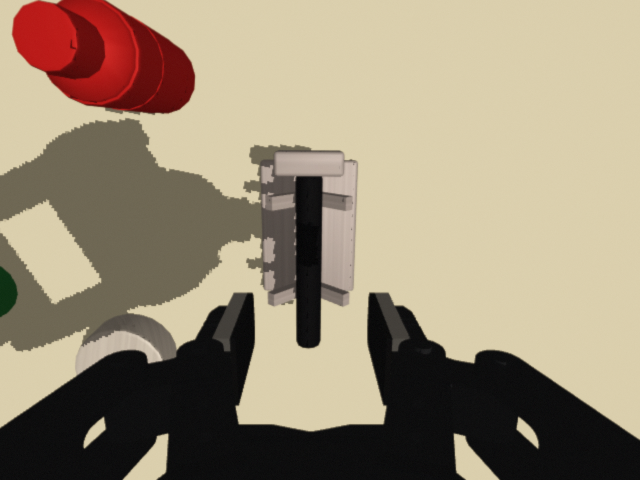

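Emit:
drive_tool:
  rows:
    - [[-1, -0.5, 0.7, 0, 0, 0], [-1, -0.5, 0.7, 0, 0, 0], [-1, -0.5, 0.7, 0, 0, 0]]

```text
time_s: 43.18
eef_pos: [352.5, -420.8, 402.3]
ee_rot: [0.002, 0.994, 0.109, 0.0]
force: [0.9, 0.5, -1.4]
grip_width: 0.5
```

Emit:
drive_tool:
  rows:
    - [[-1, -0.6, 0, 0, 0, 0], [-1, -0.6, 0, 0, 0, 0], [-1, -0.6, 0, 0, 0, 0], [-1, -0.6, 0, 0, 0, 0]]

```text
time_s: 43.68
eef_pos: [253.3, -480.5, 401.2]
ee_rot: [0.001, 0.994, 0.109, 0.001]
force: [0.9, 0.4, -0.4]
grip_width: 0.503
```

```bash
python3 - <<'E'
from h import *
t,_=snap("top","t29");s,_=snap("scene","s29")
crop(s,220,140,480,320,3,"s29a");crop(s,80,220,200,350,4,"s29b");crop(t,100,170,420,330,2.5,"t29a");crop(t,440,180,540,340,3.7,"t29b")
E
```

```text
(no output)
```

View pics/t29.png

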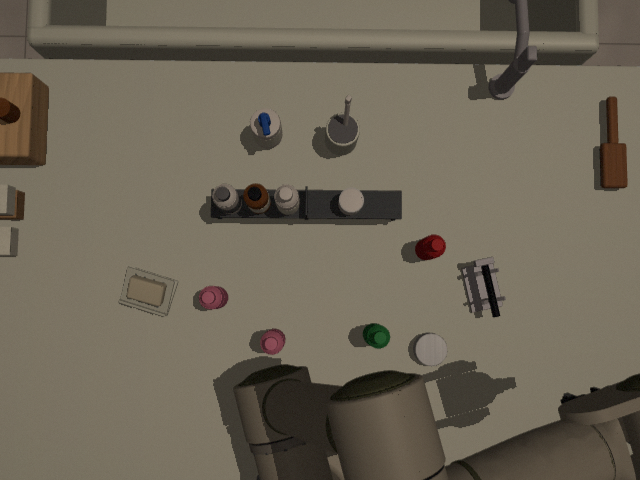

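View pics/s29a.png

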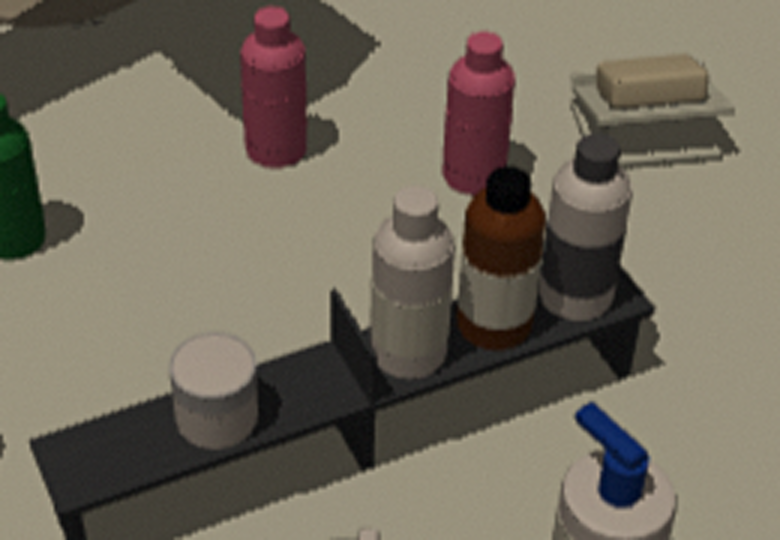

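View pics/s29b.png

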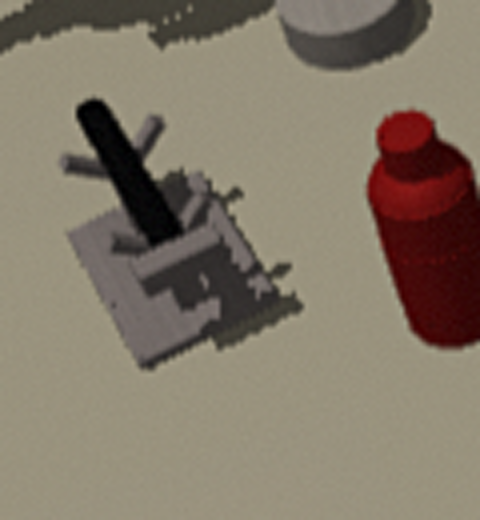

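View pics/t29a.png

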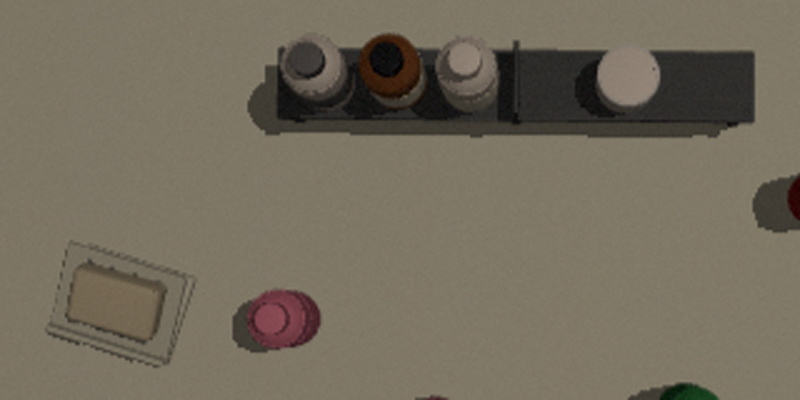

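View pics/t29b.png

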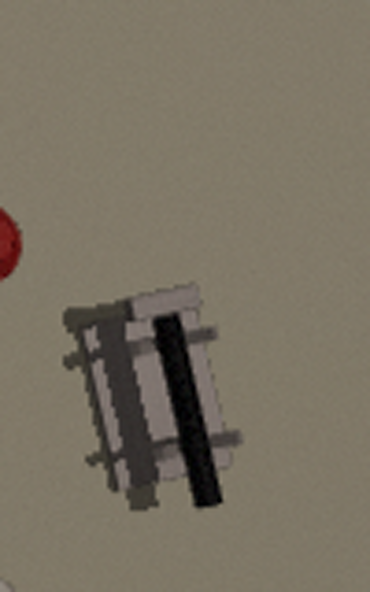

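```bash
python3 - <<'E'
from h import *
np.set_printoptions(precision=1,suppress=True)
t=cv2.imread("pics/t29.png");s=cv2.imread("pics/s29.png");ct=viewer.calibration("top");cs=viewer.calibration("scene")
def cc(s,x,y): return lambda u,v: ((u+.5)/s-.5+x,(v+.5)/s-.5+y)
c=cc(2.5,100,170);d=cc(3,220,140);e=cc(3.7,440,180);f=cc(4,80,220)
for n,p,q,z in [("b3",(305,59),(598,152),197),("b2",(387,58),(508,181),194),("b1",(464,59),(416,203),200),("jar",(629,77),(214,362),125)]:
    print(n,onz(ct,*c(*p),z),onz(cs,*d(*q),z),tri([(ct,*c(*p)),(cs,*d(*q))]))
for p,z in [((72,242),0),((195,275),0),((48,328),9),((165,363),9)]: print("pad top",padpt(ct,*c(*p),z))
for p in [(80,265),(165,288),(152,342),(69,318)]: print("soap top",padpt(ct,*c(*p),25))
for p in [(572,75),(597,122),(733,107),(710,70)]: print("pad sc",padpt(cs,*d(*p),0))
for p in [(597,67),(610,104),(706,93),(690,57)]: print("soap sc",padpt(cs,*d(*p),22))
a=onz(ct,*e(166,315),61.3);b=onz(ct,*e(208,506),61.3);u=(a-b)/np.linalg.norm(a-b);print("razor",a,b,np.linalg.norm(a-b),b+68*u,np.arctan2(u[1],u[0]))
a=onz(cs,*f(160,232),63);b=onz(cs,*f(92,108),63);print("razor sc",a,b,np.linalg.norm(a-b),b+68*(a-b)/np.linalg.norm(a-b))
t0=cv2.imread("pics/top0.png")
crop(t,110,255,190,325,8,"t29d")
E
```

```text
b3 [619.9 175.1 197. ] [626.2 168.6 197. ] [620.3 174.7 190.4]
b2 [621.8 113.6 194. ] [624.  110.3 194. ] [621.8 112.9 191.4]
b1 [620.7  55.  200. ] [624.6  50.4 200. ] [620.9  53.9 195.6]
jar [620.2 -74.3 125. ] [626.6 -77.5 125. ] [621.1 -75.2 118.3]
pad top [37.1 52.5  0. ]
pad top [ 42.7 -55.    0. ]
pad top [-40.4  53.2   9. ]
pad top [-38.  -50.8   9. ]
soap top [30.2 33.7 25. ]
soap top [ 33.9 -39.4  25. ]
soap top [-15.8 -39.7  25. ]
soap top [-18.2  32.7  25. ]
pad sc [-60.5 -46.2   0. ]
pad sc [ 47.6 -54.8   0. ]
pad sc [39.6 49.9  0. ]
pad sc [-46.1  60.9   0. ]
soap sc [-11.1 -39.9  22. ]
soap sc [ 71.4 -52.4  22. ]
soap sc [64.8 19.8 22. ]
soap sc [-17.1  34.3  22. ]
razor [ 497.2 -358.6   61.3] [ 389.8 -380.9   61.3] 109.73911203491701 [ 456.4 -367.1   61.3] 0.20503792104306087
razor sc [ 484.7 -365.3   63. ] [ 390.9 -383.6   63. ] 95.53347057130183 [ 457.6 -370.6   63. ]
```

View pics/t29d.png

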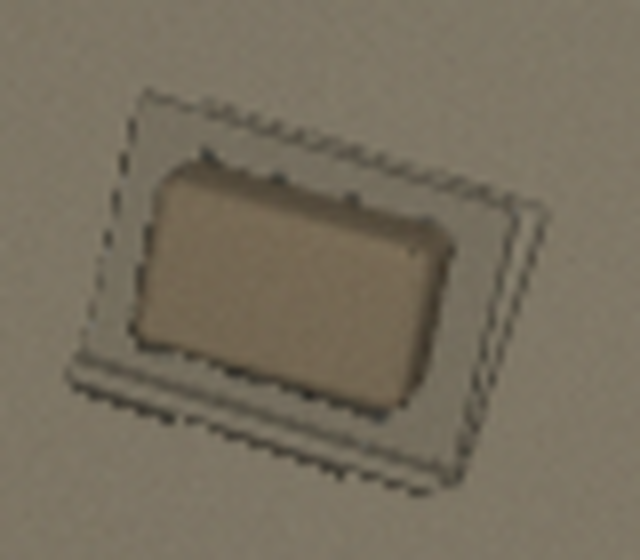

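```bash
python3 - <<'E'
from h import *
np.set_printoptions(precision=1,suppress=True)
ct=viewer.calibration("top")
g=lambda u,v: ((u+.5)/8-.5+110,(v+.5)/8-.5+255)
P=[padpt(ct,*g(*p),0) for p in [(143,93),(518,203)]]+[padpt(ct,*g(*p),9) for p in [(68,378),(445,490)]]
S=[padpt(ct,*g(*p),25) for p in [(165,188),(447,245),(400,410),(133,342)]]
B=[padpt(ct,*g(*p),0) for p in [(133,345),(390,415)]]
B2=[padpt(ct,*g(*p),8) for p in [(180,165),(452,228)]]
print(np.array(P));print(np.array(S),np.mean(S,0));print(np.array(B),np.array(B2))
E
```

```text
[[ 37.   54.8   0. ]
 [ 39.9 -48.2   0. ]
 [-43.   54.5   9. ]
 [-40.4 -50.2   9. ]]
[[ 24.2  35.7  25. ]
 [ 33.1 -39.   25. ]
 [-14.9 -37.4  25. ]
 [-19.8  34.8  25. ]] [ 5.6 -1.5 25. ]
[[-32.4  42.4   0. ]
 [-28.9 -28.9   0. ]] [[ 24.3  38.5   8. ]
 [ 30.8 -34.9   8. ]]
```

```bash
python3 - <<'E'
from rig import ctrl
print(ctrl.sense()["time_s"]);print(ctrl.finish_job())
E
```

```text
43.775
the job is handed in; nothing more can be done
None
```

I tidied the bath surround and handed the job in at 43.8 s of the 210 s allowed. The hand-in itself reports no verdict.

**Placed**
- **Soap:** it lies flat on the dish with its long side along the lip. The last top view put it about 7 mm up the slope and 4 mm across from the dish centre, against limits of 16 and 18 mm.
- **Bottles:** only bottle1, bottle2 and bottle3 were there. They stand upright on the dish half, about 60 mm apart centre to centre and within about 2 mm of the ledge's middle line.
- **Jar:** only the white jar was there. It stands upright on the razor-stand half, also within about 2 mm of the middle line.
- **Razor:** its handle rests in both forks, about 2–3 mm from the seat and about 0.015 rad off the stand's direction.

In the last pictures the pump, mug, tin and the red, green and pink look-alikes looked unmoved. The arm was parked clear of everything.

**Checks that disagreed**
- **Bottles and jar:** the scene camera put them 2–6 mm farther out (x) than the top camera did. They are still inside the 12 mm limit.
- **Soap and dish:** the scene-camera readings came out inconsistent. I relied on the top and wrist views, which agreed to about 2–3 mm.
- **Razor:** the scene view gave too short a handle because the head hides its far end. The point it gave still agreed to about 4 mm.

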